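# Pull the cartridge from the inclined strainer and lay it in the draining rack

## Robot

A 6-joint arm with a two-finger parallel gripper is mounted at the origin on the work surface. World frame = base frame: x ahead of the robot, y to its left, z up, the work surface at z = 0. Lengths are in m, angles in rad, forces in N, time in s.
With the tool pointing down it reaches from about 0.25 to 0.725 m from the base axis. Payload 4 kg.
Tool frame: the origin (TCP) lies midway between the tips of the shut fingers; the grasp point (between the pads) lies 19 mm behind it; z points along the fingers, y is the direction in which the jaws open and shut (so a half turn about z gives the same grasp; the last joint's range is limited). The gripper opens to 85 mm and grips with 20 to 120 N. Pads are 22 mm wide; open, the fingers measure 114 mm over their backs; the gripper's body (76 mm by 85 mm) begins 54 mm behind the grasp point. The pads swing forward as they close: fully open they stand 13 mm farther back than shut.
Start: joints at [-1.171, 0.241, 0.005, 1.335, 0, 1.571], TCP at [0.195, -0.461, 0.208] pointing down, gripper open.
Joint ranges: [-2.72, 2.72], [-1.05, 1.87], [-1.09, 1.28], [-1.99, 2.15], [-1.42, 1.44], [-3.14, 3.14]. Speed limits (rad/s): [2.79, 2.79, 3.14, 3.14, 3.14, 3.14].

## Interface

Orientations are given as a unit quaternion [x, y, z, w].
In Python, from workcell import bot, vision gives the robot as it stands. The module is installed in compiled form; this text tells all that it offers.
- The arm moves only by the tool send_rows, never from a script. Its argument "targets" is a list that holds one entry, the list of rows, each a list of 5 numbers: the shift along the world's x, y, z in cm, then the turn about the world's z in rad, then the finger opening in cm, from 0 to 8.54. A call has 1 to 12 rows; each row is the pose to reach, as a shift and turn from the pose commanded when the call began; what a row does not reach only later rows make up. A row lasts 1/8 s, in which the tool goes at most 62.5 mm and 10.7 degrees, less where a joint would pass 70% of its speed; a pose out of reach is approached as far as the arm can. A call with a gripper value outside its range is refused whole. The fingers move at their own pace and stop on an object; the grip force is fixed at half the most. Time passes only in rows, so rows that repeat a pose let the fingers close. It gives the time, the measured TCP pose, the force and the opening at its end, in the units of the state.
- bot.get_obs(): the state, without advancing time (a new reading comes with each control period).
- vision.camera(name): name is "scene" or "top" or "wrist"; returns the picture (400x640x3 uint8, red, green, blue); there is no depth.
- vision.get_calibration(name): a dict with "vertical_fov" (degrees; the focal length in pixels is half the picture's height over the tangent of half this angle, whatever the lens; pixels are square), "cx", "cy" (the principal point, pixels), "rvec" (rotation vector, rad) and "tvec" (3), from world to camera coordinates, as OpenCV has them; the wrist camera has in their place "T_tool_cam" (4x4, takes a point from camera to tool coordinates, whose origin is the TCP and whose axes are the flange's). Camera axes: x right, y down, z forward; pixel columns grow to the right and rows downward; lengths in m; the calibration is good to about 2 mm. The wrist camera is an equidistant fisheye: a pixel r from the principal point sees the ray r / f radians off the axis. A picture is of the moment at which its call begins: read the wrist's pose just before it. get_calibration takes no time and is no camera call.
- bot.job_done(): hands the job in, once; it reports no verdict.
Trained networks look in the newest picture that a camera, given by its name, has taken for a name from the list of things; names that differ only in an ending like _2 or _b are one class to them, and where a whole thing is asked for, a point or a joint stands for the part that bears it (a point fixed in the world has none). Each returns a list of dicts, best first, with "score" (0 to 1); they miss things now and then, are a little off and sometimes report something else, mostly with a low value. They report only what shows in the picture. A call takes as long as a camera call.
- vision.boxes_of(target, camera): "uv" ([column, row] in pixels, amid what is visible of it).
The state is a dict: "clock": time; "joint_pos": joint angles; "joint_vel": joint speeds; "tau": joint torques, N m; "eef_pos": TCP position; "tool_rot": TCP orientation; "ft_force": force on the tool from outside, world axes, zero at the start; "ft_torque": the same for the moment, N m; "grip_width": finger opening in m.
Only numpy, scipy, OpenCV 4.12 (cv2) and the standard library are available. Lean on these libraries where they do the work, as an engineer would, in place of code of your own. Each camera call takes 0.05 s, during which the arm holds its last target.

## Task

The cover is off the green Y-strainer: take the hook puller from its fork stand, hook the strainer cartridge by its wire bail and draw it up out of the deep inclined leg. Lay it along the empty V-groove of the draining rack, centred on the rails and without dropping it, then hang the puller back in its fork by the collar. Leave everything else on the bench where it is.

Things in the scene. Friction and masses are not known exactly. Their poses are not given: they have to be found in the camera images.
- strainer: Fixed green Y-strainer casting, cover off: a level pipe 56 mm thick, 281 mm long over two 104 mm end flanges (axis 75 mm up, along x), with a straight leg leaning 30 deg from vertical to this body's -x side. The leg's bore is 60 mm across and 191 mm deep, closed at the bottom; outside 72 mm, with a flange 108 mm across, 17 mm thick at the mouth. Origin on the bench under the pipe's middle.
- leg_mouth (a point): Centre of the leg's open mouth, on the rim, about 201 mm above the bench. z axis: the leg's axis, pointing out of the mouth; x axis: square to it in the leaning plane, pointing to the upper wall of the bore (rising); y axis: level.
- leg_seat (a point): Centre of the flat closed bottom of the bore, 191 mm down the axis from the mouth; same axes as leg_mouth.
- cartridge: The cartridge to be drawn: copper-coloured screen with steel end caps, 40 mm across, 70 mm long, plus a wire bail; 0.18 to 0.35 kg. Origin: centre of its foot; z along its axis to the bail. It starts standing on the bore's bottom and leaning on the lower wall: axis parallel to the leg's, 10 mm off to the lower side (leg -x), y axis along the leg's y.
- cartridge_center (a point): Middle of the cartridge's cylinder: on its axis, 35 mm from the foot. Axes as the cartridge's.
- cartridge_bail (a point): Crown of the bail, centre of its wire: on the cartridge's axis, 102.5 mm from the foot. The bail is a rigid upright arch of 5 mm wire in the cartridge's y-z plane, 28 mm wide between wire centres, with 30 mm clear height under the crown. At the start it is 88 mm down the bore.
- puller_grip (a point): Centre of the hook puller's square orange handle, 22 x 22 mm (sides square to the tool's x and y axes), 68 mm high (34 mm above and below this point). z runs along the tool, away from the hook. Mass 0.13 to 0.25 kg, centre of mass below the collar. It starts hanging upright in the fork stand by its collar, turned at random by up to 30 deg.
- puller_hook (a point): Where a wire sits in the hook: 173.5 mm below puller_grip and 9.5 mm to the tool's -x side. J of 6 mm rod in the tool's x-z plane, open upwards: shank (8 mm) on the tool's axis; upturned point 18.5 mm to the -x side of it, its tip 11.5 mm above this point; lowest outside 8.5 mm below this point. Gap between shank and point about 12 mm.
- puller_collar (a point): Underside centre of the puller's steel collar (30 mm across, 6 mm thick), 41 mm below puller_grip on the tool's axis; it rests on the fork. Axes as the puller's.
- puller: The hook puller as a whole; origin at puller_collar, same axes.
- fork_rest (a point): Where the centre of the collar's underside rests in the fork of the grey stand: on top of the prongs, 165 mm above the bench. Axes: x level along the fork. The fork is open to -x: two level prongs 8 x 8 mm with a 13 mm slot between them, ending 27 mm to -x of this point, where each end carries a lip 6 mm high and 5 mm thick.
- stand: Fixed grey fork stand: base plate 110 x 110 x 12 mm, post 22 x 40 mm reaching no higher than the prongs, 39 to 61 mm to the +x side of fork_rest. Origin on the bench under the plate's centre; fork_rest is 34 mm to its -x side.
- rack: Fixed draining rack: three level rails of bent steel strip, 10 mm wide, at x = -24, 0, 24 mm, in a blue drip tray 150 (x) x 190 (y) x 22 mm. Each rail has two 90-degree V notches, at y = +38 (empty) and -38 mm (holds the spare), so a cartridge lies across the rails with its axis along x. V bottoms 50 mm, rail tops 73 mm above the bench. Origin on the bench, under its centre.
- groove_free (a point): Where the middle of the cartridge is when cradled in the empty groove: rack x = 0, y = +38 mm, 78.3 mm above the bench; x axis along the groove. The bail may point either way.
- cover: the green round strainer cover, 108 mm across and 14 mm thick with a 44 mm high steel strap handle, lying on the bench; must stay where it is
- bolt_tray: small open steel tray 90 x 130 x 28 mm with the four cover bolts; must stay where it is
- oil_bottle: yellow bottle with a red cap, 60 mm across, 160 mm high; must stay where it is
- wrench: steel wrench, 180 mm long, lying on the bench; must stay where it is
- screwdriver: screwdriver with a blue handle, 190 mm long, lying on the bench; must stay where it is
- glasses: safety glasses with black frame, 140 mm wide, standing on the bench; must stay where it is
- spare: a second, identical strainer cartridge that already lies in the other groove of the rack; must stay where it is

How it is judged:
On the way, in this order (a step that is already met when the one before it is completed fails the run):
1. the cartridge hangs by its bail in the puller's hook and is lifted at least 20 mm off its seat, still inside the leg, untouched by the fingers (distance between puller_hook and cartridge_bail below 0.018 m and distance between cartridge_center and leg_seat between 0.058 and 0.19 m and contact force between the fingers and cartridge below 0.1 N), for 0.1 s.
2. the cartridge lies at rest along the empty V-groove (x of cartridge_center in the frame of groove_free between -0.015 and 0.015 m and y of cartridge_center in the frame of groove_free between -0.005 and 0.005 m and z of cartridge_center in the frame of groove_free between -0.004 and 0.004 m and angle between the z axis of cartridge_center and the x axis of groove_free, either way round below 0.09 rad and linear speed of cartridge below 0.03 m/s), for 0.3 s.
At the end, for the whole second after the job is handed in: Cartridge at rest in the empty V-groove: middle within 15 mm along, 5 mm across and 4 mm in height of the cradled place, axis within 5 deg of the groove. Puller hanging still and upright (within 8 deg) in the fork, collar on the prongs (4 mm in height, 25 mm in plan) (all of step 2 and horizontal distance between puller_collar and fork_rest below 0.025 m and z of puller_collar in the frame of fork_rest between -0.004 and 0.004 m and angle between puller_grip's own z axis and vertical below 0.15 rad and linear speed of puller below 0.05 m/s); the robot touches nothing.
It fails at once if the cartridge is dropped (faster than 0.8 m/s, low over the bench outside the leg) (linear speed of cartridge above 0.8 m/s and height (world z) of cartridge_center below 0.15 m and distance between cartridge_center and leg_seat above 0.21 m).
It fails at once if the cover, bolt tray, bottle, wrench, screwdriver, glasses or spare cartridge is moved more than 20 mm (distance of any of cover, bolt_tray, oil_bottle, wrench, screwdriver, glasses, spare from where it was at the start of the episode above 0.02 m).
It also fails if it takes over 72 s, if anything falls off the work surface, if the arm or the gripper's body presses on something with over 40 N, if the wrist force passes 120 N, or if a joint passes its speed limit or range.

## Working session

There is one attempt and no reset: what is moved stays moved. The work goes in short steps, Python scripts to look and compute and a tool call to move; the robot and the scene stay as the last step left them, time stands still between calls to the robot, and variables do not carry over. Pictures are saved under pics/ and viewed, and the job is handed in when it is done.

Besides the shell and the picture viewer there is one more tool, called after "Emit:" as name(argument=value, ...) on one line, values as JSON. send_rows: Moves the arm, as the interface text tells. Its arguments: {"type":"object","properties":{"targets":{"type":"array"}},"required":["targets"]}

```bash
ls; mkdir -p pics; cat > h.py <<'E'
import numpy as np, cv2
from workcell import bot, vision
def shot(n,f):
    im=vision.camera(n); cv2.imwrite('pics/'+f,im[:,:,::-1]); return im
def cam(n):
    c=vision.get_calibration(n); f=200/np.tan(np.radians(c['vertical_fov'])/2); return c,f
def ray(n,uv,obs=None):
    c,f=cam(n)
    d=np.array([uv[0]-c['cx'],uv[1]-c['cy']],float)
    if n=='wrist':
        r=np.hypot(*d); th=r/f; v=np.r_[d/max(r,1e-9)*np.sin(th),np.cos(th)]
        from scipy.spatial.transform import Rotation as R
        T=np.array(c['T_tool_cam']); Rt=R.from_quat(obs['tool_rot']).as_matrix()
        return Rt@T[:3,3]+np.array(obs['eef_pos']), Rt@T[:3,:3]@v
    Rm=cv2.Rodrigues(np.array(c['rvec'],float))[0]; t=np.array(c['tvec'],float).ravel()
    v=np.r_[d/f,1]
    return -Rm.T@t, Rm.T@v
def atz(n,uv,z,obs=None):
    o,d=ray(n,uv,obs); return o+d*(z-o[2])/d[2]
def proj(n,p,obs=None):
    p=np.array(p,float);c,f=cam(n)
    if n=='wrist':
        from scipy.spatial.transform import Rotation as R
        T=np.array(c['T_tool_cam']); Rt=R.from_quat(obs['tool_rot']).as_matrix()
        q=T[:3,:3].T@(Rt.T@(p-np.array(obs['eef_pos']))-T[:3,3])
        r=np.hypot(q[0],q[1]); th=np.arctan2(r,q[2]); return np.array([c['cx'],c['cy']])+f*th*q[:2]/max(r,1e-9)
    Rm=cv2.Rodrigues(np.array(c['rvec'],float))[0]; q=Rm@p+np.array(c['tvec'],float).ravel()
    return np.array([c['cx'],c['cy']])+f*q[:2]/q[2]
def tri(r1,r2):
    (o1,d1),(o2,d2)=r1,r2
    A=np.c_[d1,-d2]; s=np.linalg.lstsq(A,o2-o1,rcond=None)[0]
    a=o1+d1*s[0];b=o2+d2*s[1]; return (a+b)/2,np.linalg.norm(a-b)
E
python3 - <<'E'
from h import *
for n in('scene','top','wrist'):
    print(n,vision.get_calibration(n)); shot(n,n+'0.png')
o=bot.get_obs();print(o)
for n in('scene','top'):
    for t in 'strainer leg_mouth cartridge puller puller_grip puller_collar puller_hook fork_rest stand rack groove_free cover bolt_tray oil_bottle wrench screwdriver glasses spare'.split():
        try: print(n,t,[(np.round(b['uv'],1).tolist(),round(b['score'],2)) for b in vision.boxes_of(t,n)[:3]])
        except Exception as e: print(t,e)
print(bot.get_obs()['clock'])
E
```

```text
pics
scene {'vertical_fov': 53.40112274684181, 'cx': 314.8077800767425, 'cy': 197.73528689720274, 'rvec': array([ 2.02052813,  1.47712761, -0.55137765]), 'tvec': array([-0.19611933, -0.30425797,  1.5750308 ])}
top {'vertical_fov': 56.40200249598251, 'cx': 314.0184847100716, 'cy': 200.36314052288205, 'rvec': array([ 2.19689428, -2.16430983,  0.11583245]), 'tvec': array([0.00559429, 0.60244918, 1.06823681])}
wrist {'vertical_fov': 65.70646984690485, 'cx': 318.89331607110535, 'cy': 201.45763335990858, 'T_tool_cam': array([[-1.14366760e-03, -9.47113291e-01, -3.20897345e-01,
         8.33299239e-02],
       [ 9.99999316e-01, -1.00393654e-03, -6.00893650e-04,
        -1.49656406e-04],
       [ 2.46953792e-04, -3.20897812e-01,  9.47113791e-01,
        -1.65864616e-01],
       [ 0.00000000e+00,  0.00000000e+00,  0.00000000e+00,
         1.00000000e+00]])}
{'clock': 0.15, 'joint_pos': array([-1.17098632e+00,  2.41219756e-01,  4.07025672e-03,  1.33522184e+00,
        6.49288969e-06,  1.57078297e+00]), 'joint_vel': array([-4.48291593e-04, -1.32075417e-03,  4.43799772e-03,  7.78051031e-04,
     
[... 1520 characters left out ...]
er_grip [([205.8, 265.3], 0.68)]
top puller_collar [([219.7, 249.0], 0.66), ([201.9, 262.6], 0.48), ([393.3, 151.8], 0.27)]
top puller_hook [([201.6, 264.2], 0.76), ([437.6, 231.4], 0.31)]
top fork_rest [([218.2, 247.4], 0.93)]
top stand [([216.2, 247.4], 0.9)]
top rack [([412.4, 234.1], 0.91)]
top groove_free [([414.1, 234.5], 0.61)]
top cover [([309.3, 145.0], 0.94), ([160.0, 260.6], 0.51), ([307.6, 189.0], 0.29)]
top bolt_tray [([393.1, 152.6], 0.64), ([308.1, 187.3], 0.16)]
top oil_bottle [([412.5, 235.2], 0.69), ([173.7, 175.1], 0.65)]
top wrench [([457.7, 184.8], 0.64)]
top screwdriver [([158.9, 261.8], 0.68)]
top glasses [([342.1, 270.5], 0.76)]
top spare [([437.1, 231.0], 0.61)]
1.95
```

```bash
python3 - <<'E'
import cv2
a=cv2.imread('pics/top0.png');b=cv2.imread('pics/scene0.png')
cv2.imwrite('pics/t1.png',cv2.resize(a[110:310,130:490],None,fx=2.2,fy=2.2,interpolation=cv2.INTER_CUBIC))
cv2.imwrite('pics/s1.png',cv2.resize(b[90:340,140:490],None,fx=2.2,fy=2.2,interpolation=cv2.INTER_CUBIC))
E
```

```text
(no output)
```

View pics/t1.png

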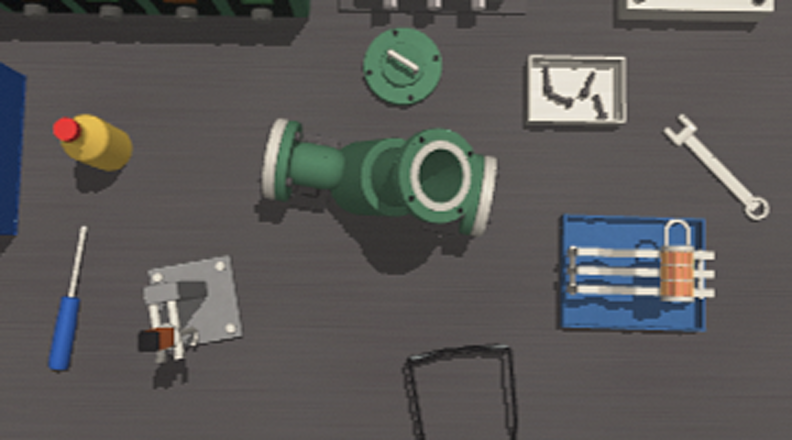

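View pics/s1.png

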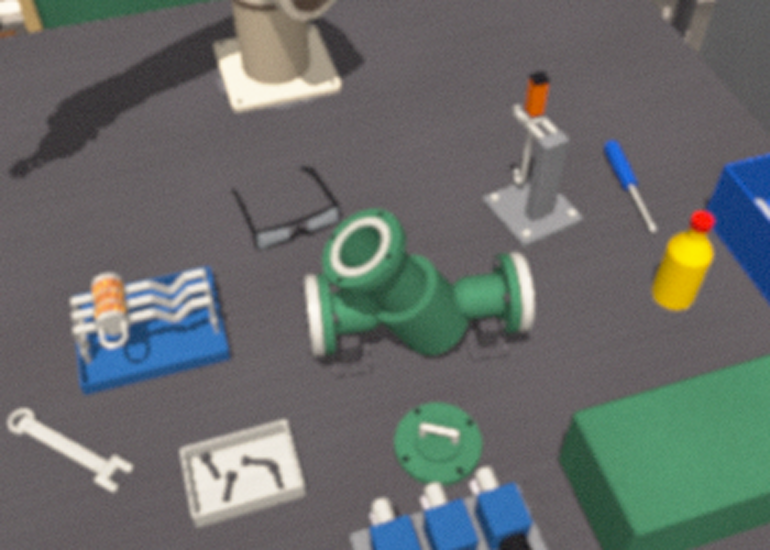

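View pics/wrist0.png

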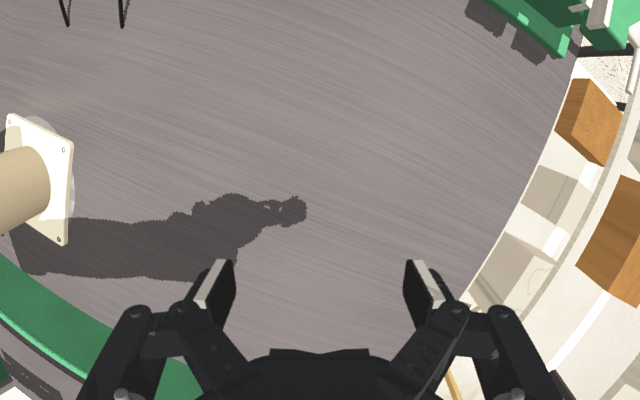

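```bash
python3 - <<'E'
import cv2
a=cv2.imread('pics/top0.png');b=cv2.imread('pics/scene0.png')
def z(im,x,y,w,h,f): return cv2.resize(im[y:y+h,x:x+w],None,fx=f,fy=f,interpolation=cv2.INTER_CUBIC)
cv2.imwrite('pics/c1.png',z(a,240,150,120,75,6))
cv2.imwrite('pics/c2.png',z(b,270,170,120,90,6))
cv2.imwrite('pics/c3.png',z(a,180,215,80,75,8))
cv2.imwrite('pics/c4.png',z(b,350,110,70,100,6))
cv2.imwrite('pics/c5.png',z(a,370,195,95,75,8))
cv2.imwrite('pics/c6.png',z(b,165,200,95,75,8))
E
```

```text
(no output)
```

View pics/c1.png

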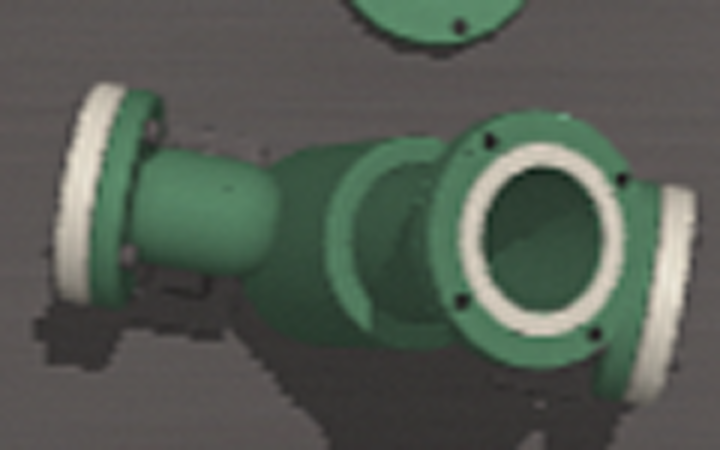

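View pics/c2.png

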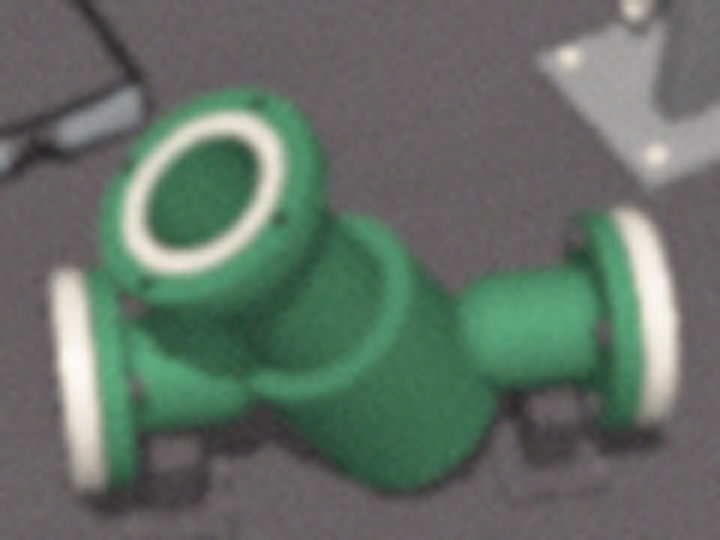

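View pics/c3.png

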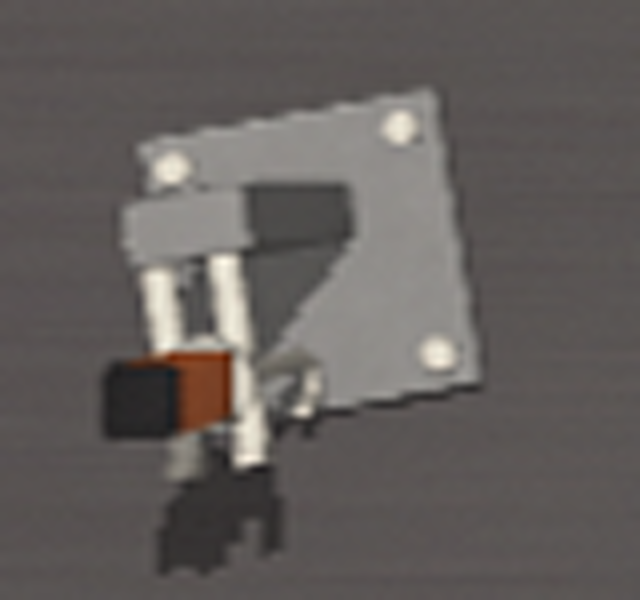

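View pics/c4.png

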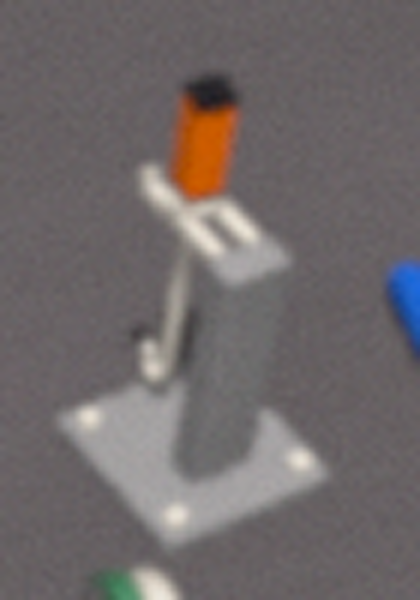

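View pics/c5.png

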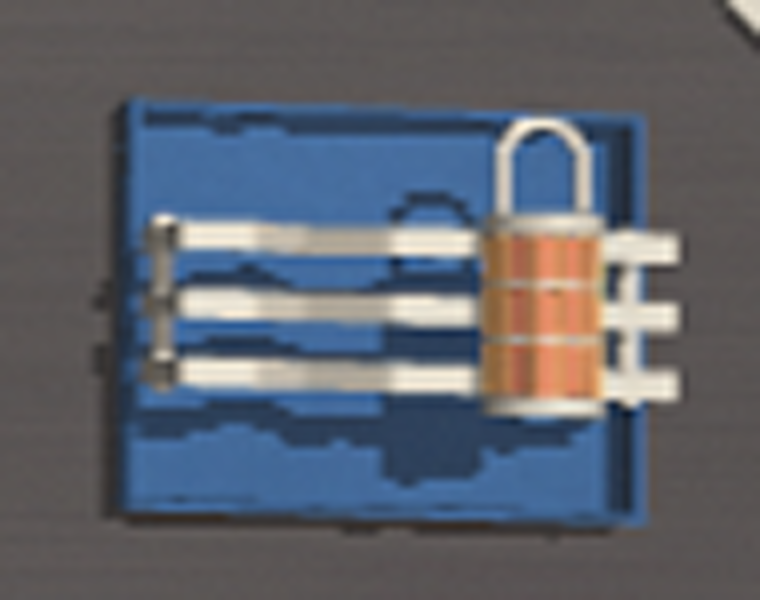

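View pics/c6.png

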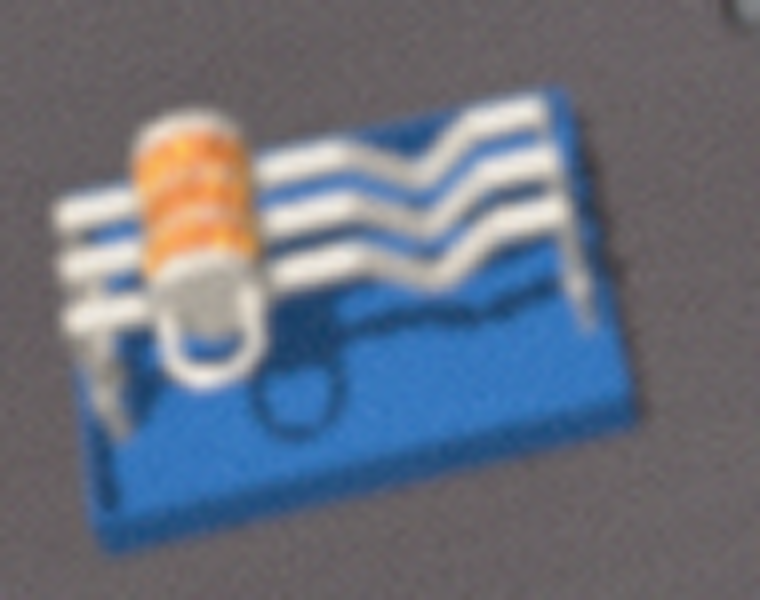

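```bash
cat > fit0.py <<'E'
from h import *
T=lambda u,v,x0,y0,s:((u+.5)/s-.5+x0,(v+.5)/s-.5+y0)
mt=T(544,240,240,150,6); ms=T(204,192,270,170,6)
p,e=tri(ray('top',mt),ray('scene',ms)); print('mouth',p,e, atz('top',mt,.201),atz('scene',ms,.201))
# rack: tray corners z=.022 top
for uv in [(130,98),(645,115),(645,522),(122,515)]: print('tray top',atz('top',T(*uv,370,195,8),.022))
for uv in [(105,550),(635,425)]: print('tray scene base',atz('scene',T(*uv,165,200,8),.0), )
# spare axis pts
# stand plate corners z=.012
for uv in [(142,147),(433,90),(480,380)]: print('plate top',atz('top',T(*uv,180,215,8),.012))
for uv in [(58,420),(172,550),(328,475)]: print('plate scene',atz('scene',T(*uv,350,110,6),.012))
for uv in [(170,165),(400,128),(437,352)]: print('screw top',atz('top',T(*uv,180,215,8),.012))
for uv in [(90,418),(177,515),(300,460)]: print('screw scene',atz('scene',T(*uv,350,110,6),.012))
# prong ends
for uv in [(185,470),(253,460),(157,270),(225,255)]: print('prong top',atz('top',T(*uv,180,215,8),.165))
# handle top
ht=T(142,400,180,215,8);hs=T(210,92,350,110,6)
print('handle top',tri(ray('top',ht),ray('scene',hs)))
hk=T(308,375,180,215,8);hks=T(152,350,350,110,6)
print('hook tip',tri(ray('top',hk),ray('scene',hks)))
hk=T(175,375,350,110,6)
# flanges: outer face rightmost / leftmost
for uv in [(55,300),(90,85),(695,190),(650,405)]: print('fl',atz('top',T(*uv,240,150,6),.09))
E
python3 fit0.py
```

```text
mouth [ 0.61410151 -0.02257392  0.19912685] 0.0010990607989185424 [ 0.61371466 -0.02299456  0.201     ] [ 0.61582032 -0.02248058  0.201     ]
tray top [ 0.58699427 -0.19808359  0.022     ]
tray top [ 0.58361817 -0.38936498  0.022     ]
tray top [ 0.43435807 -0.38645119  0.022     ]
tray top [ 0.43433171 -0.19462107  0.022     ]
tray scene base [ 0.58105506 -0.38965158  0.        ]
tray scene base [ 5.85932113e-01 -1.99923003e-01 -1.11022302e-16]
plate top [0.50210561 0.35655653 0.012     ]
plate top [0.52458983 0.25052456 0.012     ]
plate top [0.41897195 0.22977243 0.012     ]
plate scene [0.42197466 0.22906278 0.012     ]
plate scene [0.53064815 0.25127267 0.012     ]
plate scene [0.50628842 0.35587514 0.012     ]
screw top [0.49566052 0.34602079 0.012     ]
screw top [0.51043819 0.26217578 0.012     ]
screw top [0.4289025  0.24580447 0.012     ]
screw scene [0.42597457 0.24691456 0.012     ]
screw scene [0.50828706 0.26407302 0.012     ]
screw scene [0.49129959 0.34604853 0.012     ]
prong top [0.40115725 0.29349457 0.165     ]
prong top [0.40452833 0.27234409 0.165     ]
prong top [0.46334631 0.30489937 0.165     ]
prong top [0.46834559 0.2836933  0.165     ]
handle top (array([0.42845545, 0.28695953, 0.23578048]), np.float64(0.0004474045049551673))
hook tip (array([0.42266626, 0.28214089, 0.05237788]), np.float64(0.001637771401858972))
fl [0.59587589 0.19586879 0.09      ]
fl [0.69650535 0.18268437 0.09      ]
fl [ 0.65185203 -0.09926092  0.09      ]
fl [ 0.55159986 -0.07890785  0.09      ]
```

Emit:
send_rows(targets=[[[0,0,6,0,8.5],[2,6,10,0.15,8.5],[4,12,12.2,0.3,8.5],[5.6,18,12.2,0.45,8.5],[7.5,24,12.2,0.6,8.5],[9.3,30,12.2,0.75,8.5],[11.2,36,12.2,0.9,8.5],[13,42,12.2,1.05,8.5],[15,48,12.2,1.17,8.5],[16.8,54,12.2,1.17,8.5],[18.7,60,12.2,1.17,8.5],[20.5,66,12.2,1.17,8.5]]])

```text
clock: 3.45
eef_pos: [0.3947, 0.1847, 0.3299]
tool_rot: [0.707, 0.707, 0.0, 0.0]
ft_force: [2.5, -1.0, 0.9]
grip_width: 0.0855
```

Emit:
send_rows(targets=[[[1.4,4.4,0,0,8.5],[2.8,8.8,0,0,8.5],[2.8,8.8,0,0,8.5],[2.8,8.8,0,0,8.5],[2.8,8.8,0,0,8.5]]])

```text
clock: 4.08
eef_pos: [0.4223, 0.2694, 0.3301]
tool_rot: [0.708, 0.706, 0.0, 0.0]
ft_force: [-1.1, 0.1, 0.4]
grip_width: 0.0851
```

```bash
python3 - <<'E'
from h import *
o=bot.get_obs();print(o['clock'],o['eef_pos'],o['joint_pos'],o['tool_rot']); shot('wrist','w1.png')
for p in [(.4283,.287,.24),(.4283,.287,.0325)]: print(proj('wrist',p,o))
E
```

```text
4.075 [0.42227228 0.26936912 0.33011999] [ 5.67920136e-01  2.26910897e-01  3.02065367e-01  1.64548126e+00
 -1.46034633e-04  2.14099438e+00] [7.07911678e-01 7.06300924e-01 2.13622681e-04 1.21709666e-04]
[325.28640856 177.83532436]
[322.62509144 143.89350184]
```

View pics/w1.png

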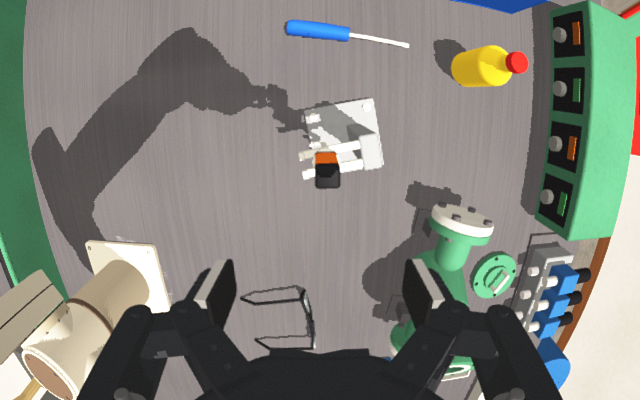

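```bash
python3 - <<'E'
import cv2
a=cv2.imread('pics/w1.png')
cv2.imwrite('pics/w1z.png',cv2.resize(a[90:200,280:400],None,fx=6,fy=6,interpolation=cv2.INTER_CUBIC))
E
```

```text
(no output)
```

View pics/w1z.png

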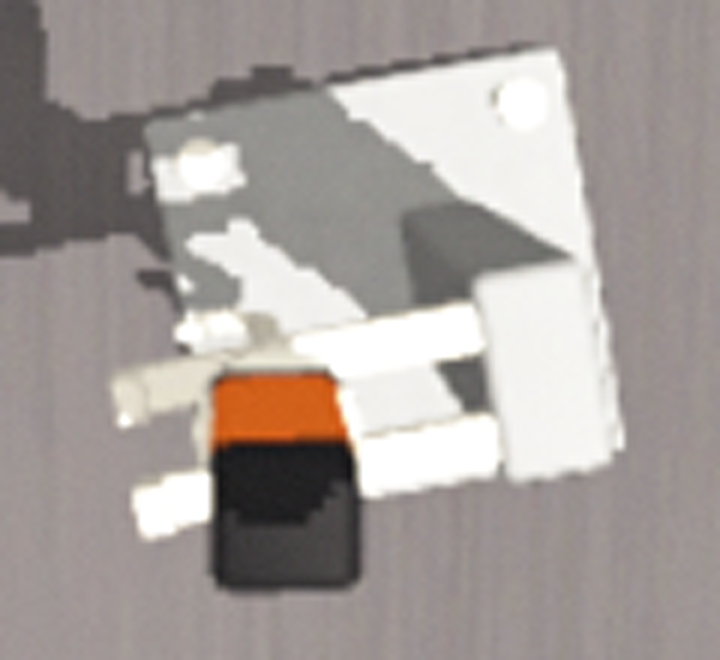

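```bash
python3 - <<'E'
from h import *
o=dict(eef_pos=[0.42227228,0.26936912,0.33011999],tool_rot=[7.07911678e-01,7.06300924e-01,2.13622681e-04,1.21709666e-04])
W=lambda u,v:((u+.5)/6-.5+280,(v+.5)/6-.5+90)
for n,uv,z in [('handle top corners',(215,588),.24),('',(357,588),.24),('',(350,443),.24),('',(220,443),.24),('screw',(205,165),.012),('screw',(525,100),.012),('tip?',(215,330),.044),('prong',(180,505),.165),('prong',(155,375),.165),('p',(115,385),.165),('p',(135,500),.165),('post',(480,280),.165),('post',(595,260),.165),('post',(615,460),.165),('post',(505,480),.165)]:
    print(n,atz('wrist',W(*uv),z,o).round(4))
T=lambda u,v,x0,y0,s:((u+.5)/s-.5+x0,(v+.5)/s-.5+y0)
for uv in [(308,375),(305,410),(265,365)]:print('tip top',atz('top',T(*uv,180,215,8),.04))
for uv in [(150,350),(155,375),(178,355)]:print('tip sc',atz('scene',T(*uv,350,110,6),.04))
E
```

```text
handle top corners [0.4198 0.2784 0.24  ]
 [0.4402 0.2783 0.24  ]
 [0.4389 0.2996 0.24  ]
 [0.4207 0.2996 0.24  ]
screw [0.4149 0.3265 0.012 ]
screw [0.4976 0.3443 0.012 ]
tip? [0.4176 0.2876 0.044 ]
prong [0.4125 0.2726 0.165 ]
prong [0.4083 0.2968 0.165 ]
p [0.401 0.295 0.165]
p [0.4043 0.2736 0.165 ]
post [0.4666 0.3142 0.165 ]
post [0.4875 0.3183 0.165 ]
post [0.4926 0.2813 0.165 ]
post [0.4722 0.2773 0.165 ]
tip top [0.42200365 0.28588711 0.04      ]
tip top [0.40966575 0.28648439 0.04      ]
tip top [0.42532641 0.30129364 0.04      ]
tip sc [0.41103013 0.286643   0.04      ]
tip sc [0.4302026  0.28137565 0.04      ]
tip sc [0.41947612 0.30008553 0.04      ]
```

Emit:
send_rows(targets=[[[0.2,0.5,0,0.18,8.5],[0.4,1,0,0.36,8.5],[0.7,1.9,0,0.54,8.5],[0.7,1.9,0,0.72,8.5],[0.7,1.9,0,0.9,8.5],[0.7,1.9,0,1.08,8.5],[0.7,1.9,0,1.26,8.5],[0.7,1.9,0,1.44,8.5],[0.7,1.9,0,1.62,8.5],[0.7,1.9,0,1.8,8.5],[0.7,1.9,0,1.98,8.5],[0.7,1.9,0,2.16,8.5]]])

```text
clock: 5.62
eef_pos: [0.4295, 0.2884, 0.3303]
tool_rot: [-0.292, 0.956, 0.0, 0.001]
ft_force: [0.3, 0.2, -0.8]
grip_width: 0.085
```

Emit:
send_rows(targets=[[[0,0,0,0.18,8.5],[0,0,0,0.36,8.5],[0,0,0,0.54,8.5],[0,0,0,0.72,8.5],[0,0,0,0.9,8.5],[0,0,-1,1.08,8.5],[0,0,-2,1.26,8.5],[0,0,-3,1.44,8.5],[0,0,-4,1.62,8.5],[0,0,-4,1.8,8.5],[0,0,-4,1.98,8.5],[0,0,-4,2.16,8.5]]])

```text
clock: 7.12
eef_pos: [0.4295, 0.2884, 0.2903]
tool_rot: [0.981, -0.193, 0.0, -0.0]
ft_force: [-0.2, 0.1, 0.1]
grip_width: 0.0849
```

Emit:
send_rows(targets=[[[0,0,0,0.18,8.5],[0,0,0,0.36,8.5],[0,0,0,0.395,8.5],[0,0,0,0.395,8.5]]])

```text
clock: 7.62
eef_pos: [0.4295, 0.2889, 0.29]
tool_rot: [1.0, -0.001, 0.0, -0.0]
ft_force: [0.2, -1.5, -0.1]
grip_width: 0.0852
```

```bash
python3 - <<'E'
from h import *
o=bot.get_obs();print(o['clock'],o['eef_pos'],o['joint_pos'],o['tool_rot']); shot('wrist','w2.png')
np.save('o2.npy',o,allow_pickle=True)
for p in [(.43,.289,.24),(.4283,.287,.0325)]: print(proj('wrist',p,o))
a=cv2.imread('pics/w2.png');cv2.imwrite('pics/w2z.png',cv2.resize(a[180:380,220:420],None,fx=3,fy=3,interpolation=cv2.INTER_CUBIC))
E
```

```text
7.625 [0.42949388 0.28891598 0.289999  ] [ 5.92155565e-01  2.58038314e-01  2.39979559e-01  1.55212251e+00
  7.97610101e-06 -2.54815160e+00] [ 9.99999746e-01 -6.42745108e-04  2.52833137e-04 -1.75120933e-04]
[319.57911897 213.60410689]
[320.71704626 161.30305312]
```

View pics/w2z.png

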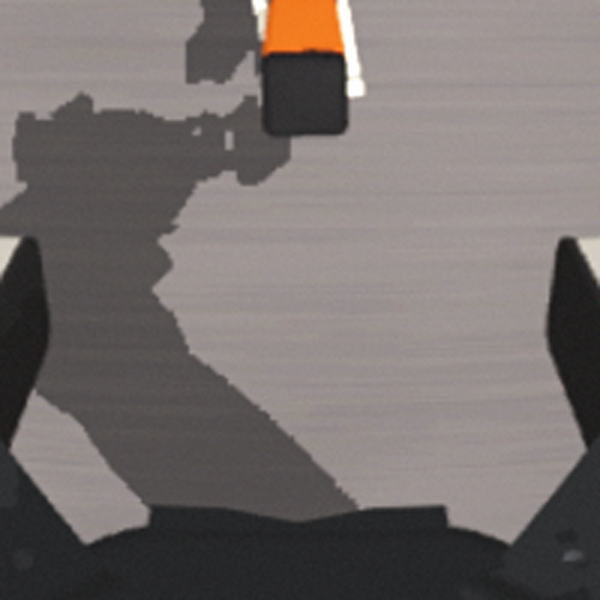

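Emit:
send_rows(targets=[[[0.1,-0.1,-4,0,8.5],[0.1,-0.1,-8,0,8.5],[0.1,-0.1,-10.3,0,8.5],[0.1,-0.1,-10.3,0,8.5],[0.1,-0.1,-10.3,0,0],[0.1,-0.1,-10.3,0,0],[0.1,-0.1,-10.3,0,0],[0.1,-0.1,-10.3,0,0],[0.1,-0.1,-10.3,0,0],[0.1,-0.1,-10.3,0,0]]])

```text
clock: 8.93
eef_pos: [0.4309, 0.2884, 0.1875]
tool_rot: [1.0, 0.001, 0.001, -0.0]
ft_force: [-0.6, -1.3, 5.8]
grip_width: 0.0213
```

```bash
python3 - <<'E'
from h import *
o=bot.get_obs();print(o['clock'],o['eef_pos'],o['ft_force'],o['grip_width']); shot('wrist','w3.png')
E
```

```text
8.925 [0.43093336 0.2883539  0.18753114] [-0.61213066 -1.32698818  5.7541744 ] 0.02127297674517248
```

View pics/w3.png

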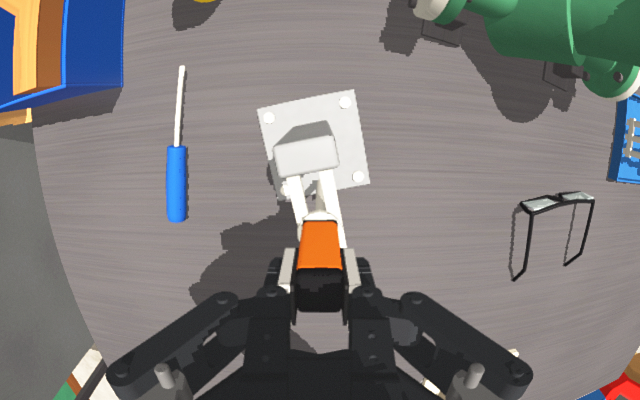

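Emit:
send_rows(targets=[[[0,0,0,0,8.5],[0,0,0,0,8.5],[0,0,1,0,8.5],[0,0,6,0,8.5],[0,0,7.5,-0.18,8.5],[0,0,7.5,-0.36,8.5],[0,0,7.5,-0.54,8.5],[0,0,7.5,-0.72,8.5],[0,0,7.5,-0.9,8.5],[0,0,7.5,-1.08,8.5],[0,0,7.5,-1.26,8.5],[0,0,7.5,-1.44,8.5]]])

```text
clock: 10.48
eef_pos: [0.4305, 0.2886, 0.2622]
tool_rot: [0.75, -0.661, 0.0, -0.0]
ft_force: [-0.1, -0.7, 0.0]
grip_width: 0.085
```

Emit:
send_rows(targets=[[[0,0,0,-0.18,8.5],[0,0,0,-0.36,8.5],[0,0,0,-0.54,8.5],[0,0,0,-0.72,8.5],[0,0,0,-0.9,8.5],[0,0,0,-1.08,8.5],[0,0,0,-1.26,8.5],[0,0,0,-1.44,8.5],[0,0,0,-1.62,8.5],[0,0,0,-1.702,8.5],[0,0,0,-1.702,8.5]]])

```text
clock: 11.85
eef_pos: [0.4305, 0.2886, 0.2621]
tool_rot: [-0.001, 1.0, 0.0, 0.0]
ft_force: [0.7, 0.4, -0.0]
grip_width: 0.0847
```

```bash
python3 - <<'E'
from h import *
o=bot.get_obs();print(o['clock'],o['eef_pos'],o['joint_pos'],o['tool_rot']); shot('wrist','w4.png')
for p in [(.43,.289,.24),(.4283,.287,.0325)]: print(proj('wrist',p,o))
E
```

```text
11.85 [0.43053702 0.28857063 0.26211085] [5.90405532e-01 2.61387379e-01 1.73122958e-01 1.48197310e+00
 1.24901717e-04 5.88112089e-01] [-1.14673878e-03  9.99999302e-01  2.07194714e-04  1.97574530e-04]
[318.93032473 226.8716596 ]
[317.34803672 162.17625134]
```

View pics/w4.png

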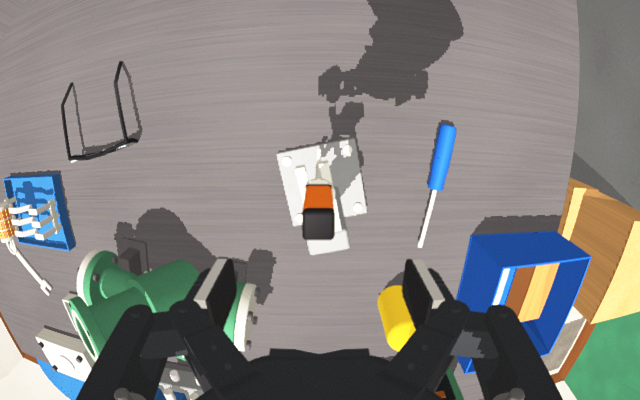

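Emit:
send_rows(targets=[[[0,0,-4,0,8.5],[0,0,-7.5,0,8.5],[0,0,-7.5,0,8.5],[0,0,-7.5,0,0],[0,0,-7.5,0,0],[0,0,-7.5,0,0],[0,0,-7.5,0,0],[0,0,-7.5,0,0],[0,0,-7.5,0,0],[0,0,-6.3,0,0],[0,0,-6.0,0,0]]])

```text
clock: 13.28
eef_pos: [0.4306, 0.2886, 0.2021]
tool_rot: [-0.001, 1.0, 0.0, 0.0]
ft_force: [-0.3, -0.3, -2.5]
grip_width: 0.0211
```

Emit:
send_rows(targets=[[[-1.5,-0.3,0,0,0],[-3,-0.6,0,0,0],[-4.5,-0.9,0,0,0],[-6.5,-1.3,0,0,0],[-6.5,-1.3,6,0,0],[-6.5,-2,12,0,0],[-5,-6,17,0.18,0],[-2,-11,22,0.36,0],[1,-16,24.3,0.54,0],[4.5,-21,24.3,0.72,0],[8,-26,24.3,0.9,0],[8,-26,24.3,0.9,0]]])

```text
clock: 14.78
eef_pos: [0.5108, 0.0266, 0.4445]
tool_rot: [-0.436, 0.9, -0.0, -0.0]
ft_force: [0.7, 0.5, -1.6]
grip_width: 0.021
```

```bash
python3 - <<'E'
from h import *
o=bot.get_obs();print(o['clock'],o['eef_pos'],o['joint_pos'],o['tool_rot'],o['grip_width']); shot('wrist','w5.png')
E
```

```text
14.775 [0.51079537 0.0266244  0.44448517] [ 5.21566674e-02  3.22436415e-01  7.35682870e-01  1.98419987e+00
 -1.25639889e-04 -8.49695464e-01] [-4.35799223e-01  9.00043903e-01 -2.73942662e-05 -9.67719207e-05] 0.021013044507631706
```

View pics/w5.png

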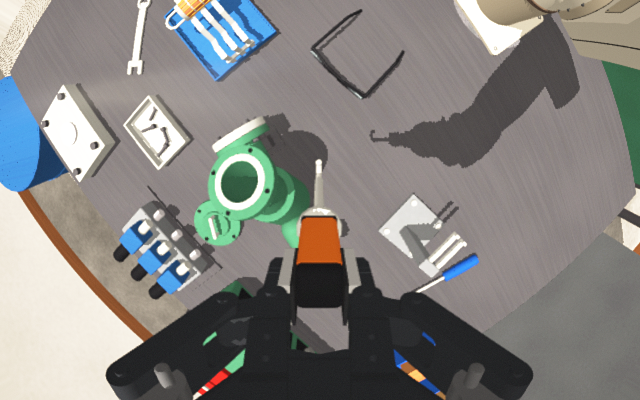

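```bash
python3 - <<'E'
from h import *
a=cv2.imread('pics/w5.png');z=cv2.resize(a[120:260,190:340],None,fx=5,fy=5,interpolation=cv2.INTER_CUBIC)
cv2.imwrite('pics/w5z.png',z)
o=dict(eef_pos=[0.51079537,0.0266244,0.44448517],tool_rot=[-4.35799223e-01,9.00043903e-01,-2.73942662e-05,-9.67719207e-05])
print(proj('wrist',[.6145,-.0227,.201],o), atz('wrist',(240.5,183),.201,o))
# hook vertical predicted
g=np.array(o['eef_pos'])+[0,0,.019]
print(proj('wrist',g-[0,0,.1735],o))
E
```

```text
[238.81009646 180.72797524] [ 0.61481371 -0.01872061  0.201     ]
[319.06771888 177.98765687]
```

View pics/w5z.png

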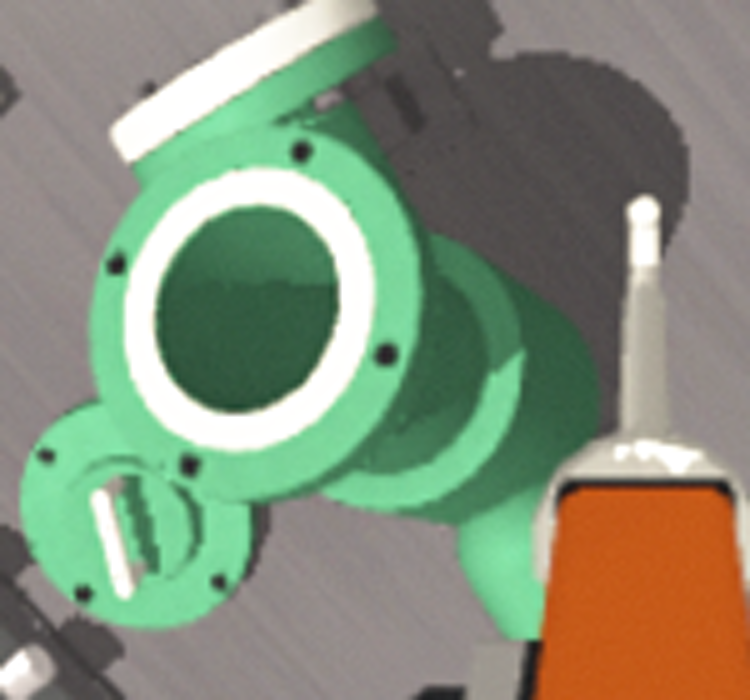

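Emit:
send_rows(targets=[[[3,-1,0,0.17,0],[6,-2,0,0.34,0],[9,-3,0,0.509,0],[10.6,-3.4,0,0.509,0],[10.6,-3.4,-3,0.509,0],[10.6,-3.4,-3,0.509,0],[10.6,-3.4,-3,0.509,0]]])

```text
clock: 15.7
eef_pos: [0.6153, -0.0051, 0.4161]
tool_rot: [-0.648, 0.762, -0.0, 0.0]
ft_force: [0.5, -0.0, -1.6]
grip_width: 0.0211
```

```bash
python3 - <<'E'
from h import *
o=bot.get_obs();print(o['clock'],o['eef_pos'],o['joint_pos'],o['tool_rot'],o['grip_width'],o['ft_force']); shot('wrist','w6.png'); shot('scene','s6.png')
np.save('o6.npy',o,allow_pickle=True)
M=np.array([.6146,-.022,.201]);print(proj('wrist',M,o),proj('scene',M))
g=np.array(o['eef_pos'])+[0,0,.019]; print(proj('scene',g-[0,0,.182]),proj('scene',g))
a=cv2.imread('pics/w6.png');cv2.imwrite('pics/w6z.png',cv2.resize(a[60:260,220:420],None,fx=3.5,fy=3.5,interpolation=cv2.INTER_CUBIC))
a=cv2.imread('pics/s6.png');cv2.imwrite('pics/s6z.png',cv2.resize(a[80:270,220:420],None,fx=3.5,fy=3.5,interpolation=cv2.INTER_CUBIC))
E
```

```text
15.7 [ 0.61533401 -0.00506543  0.41611178] [-8.27959838e-03  5.92483114e-01  1.09284700e+00  2.07044776e+00
  8.98607860e-05 -1.41787281e+00] [-6.47878879e-01  7.61743283e-01 -1.99047928e-04  2.98825742e-04] 0.021072446182870137 [ 0.45833133 -0.027506   -1.60742416]
[317.74144331 152.9497831 ] [303.6257279  201.20169389]
[309.81135927 186.32198812] [309.32124832 129.11777075]
```

View pics/w6z.png

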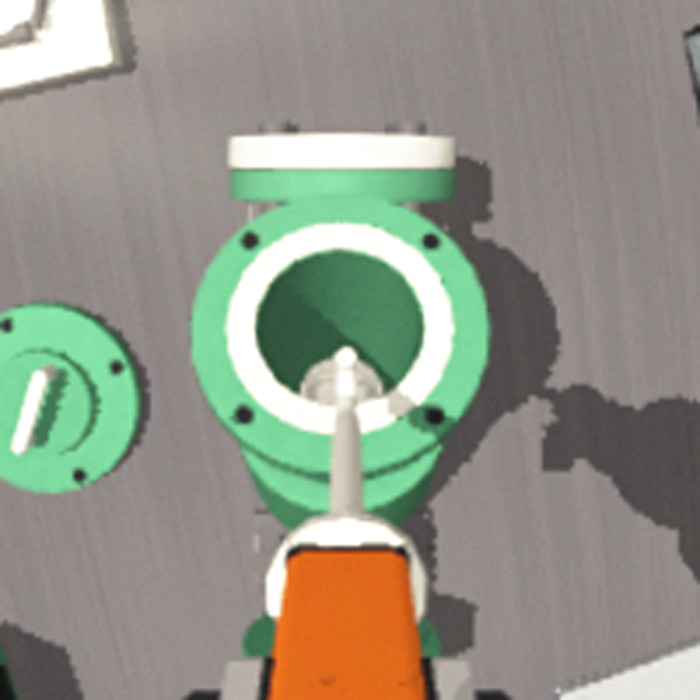

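View pics/s6z.png

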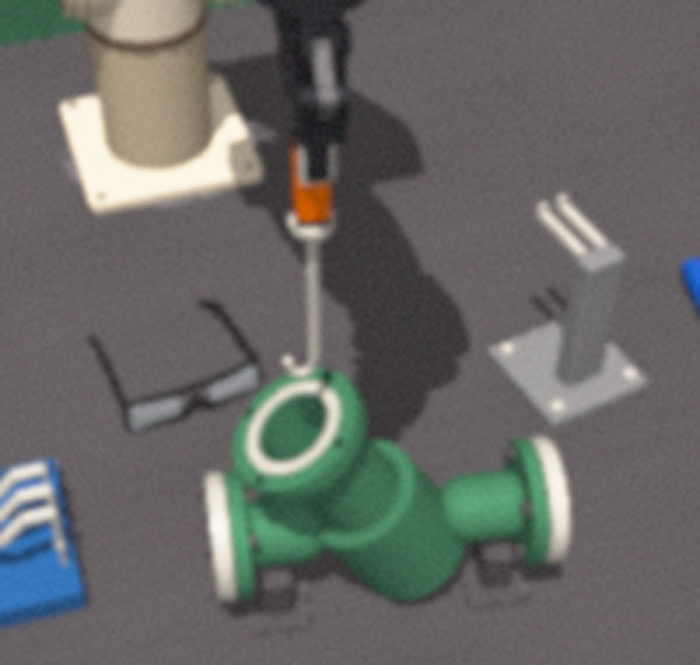

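```bash
cat > plan.py <<'E'
import numpy as np
M=np.array([.6146,-.022,.201]); xs=np.array([.159,.987,0]);ys=np.array([-.987,.159,0])
def world(s,z,y=0): return M+(s*xs+y*ys)/1000+np.array([0,0,z/1000])
def pa(th): th=np.radians(th); return np.array([np.cos(th),np.sin(th)]),np.array([-np.sin(th),np.cos(th)])
zl=np.array([-.5,np.sqrt(.75)]);xl=np.array([np.sqrt(.75),.5])
B=-88*zl-10*xl
def G_from_hook(h,th):  # hook point -> grip pivot
    p,a=pa(th); return np.array(h)+9.5*p+173.5*a
def G_from_U(u,th):
    p,a=pa(th); return np.array(u)+9.25*p+169.75*a
def tcp(G): return world(G[0],G[1]-19)
E
python3 - <<'E'
from plan import *
t0=np.array([.6153,-.0051,.4161])
print('desc',(tcp([15,142])-t0)*100)
for th in [0,5,10,15,20,24,27,29]:
    U=-18.75*xl-21.8*zl
    print(th,((tcp(G_from_U(U,th))-t0)*100).round(2))
E
```

```text
desc [ 0.1685 -0.2095 -9.21  ]
0 [-0.01 -1.3  -9.26]
5 [-0.24 -2.77 -9.24]
10 [-0.48 -4.23 -9.36]
15 [-0.71 -5.67 -9.6 ]
20 [-0.94 -7.09 -9.97]
24 [ -1.12  -8.2  -10.35]
27 [ -1.25  -9.01 -10.69]
29 [ -1.33  -9.54 -10.94]
```

Emit:
send_rows(targets=[[[0.17,-0.2,0,0,0],[0.17,-0.2,-2,0,0],[0.17,-0.2,-4,0,0],[0.17,-0.2,-6,0,0],[0.17,-0.2,-8,0,0],[0.17,-0.2,-9.2,0,0],[0,-1.3,-9.25,0,0],[-0.15,-2.0,-9.25,0,0]]])

```text
clock: 16.8
eef_pos: [0.6153, -0.0253, 0.3232]
tool_rot: [-0.648, 0.762, 0.0, 0.001]
ft_force: [0.3, 3.8, -1.7]
grip_width: 0.021
```

```bash
python3 - <<'E'
from h import *
o=bot.get_obs();print(o['clock'],o['eef_pos'],o['tool_rot'],o['grip_width'],o['ft_force'],o['ft_torque']); shot('wrist','w7.png')
a=cv2.imread('pics/w7.png');cv2.imwrite('pics/w7z.png',cv2.resize(a[60:260,220:420],None,fx=3.5,fy=3.5,interpolation=cv2.INTER_CUBIC))
E
```

```text
16.8 [ 0.61525442 -0.02534829  0.32317369] [-6.48030027e-01  7.61613308e-01  3.48536301e-04  1.46021321e-03] 0.021010785528229874 [ 0.27151384  3.77311295 -1.73857381] [ 1.08023699 -0.0369297  -0.02089941]
```

View pics/w7z.png

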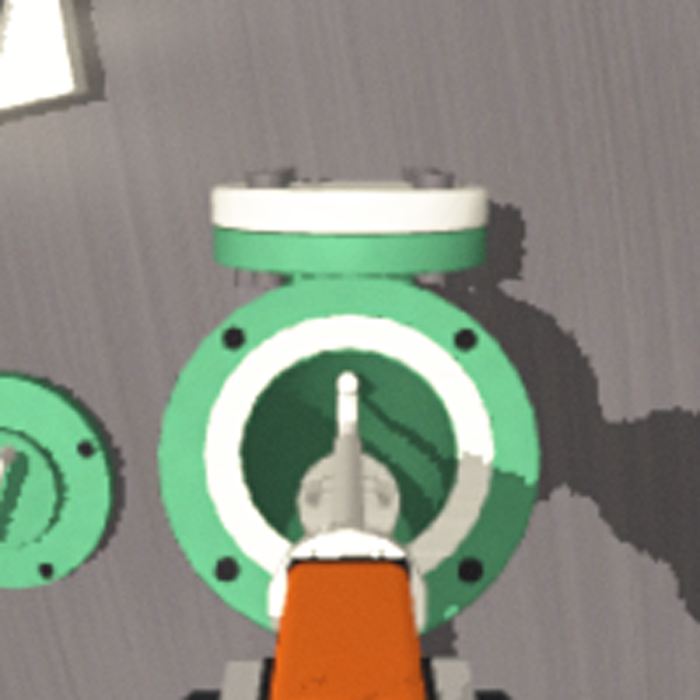

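Emit:
send_rows(targets=[[[-0.24,-0.75,0.05,0,0],[-0.36,-1.5,0,0,0],[-0.48,-2.2,-0.07,0,0],[-0.6,-2.9,-0.2,0,0],[-0.71,-3.6,-0.3,0,0],[-0.82,-4.35,-0.5,0,0],[-0.94,-5.1,-0.7,0,0],[-1.03,-5.6,-0.88,0,0],[-1.12,-6.2,-1.05,0,0],[-1.25,-7.0,-1.4,0,0]]])

```text
clock: 18.1
eef_pos: [0.6024, -0.0959, 0.308]
tool_rot: [-0.648, 0.761, -0.0, -0.0]
ft_force: [0.7, 2.6, 0.8]
grip_width: 0.0212
```

```bash
python3 - <<'E'
from h import *
o=bot.get_obs();print(o['clock'],o['eef_pos'],o['tool_rot'],o['grip_width'],o['ft_force'],o['ft_torque']); shot('wrist','w8.png');shot('scene','s8.png')
a=cv2.imread('pics/w8.png');cv2.imwrite('pics/w8z.png',cv2.resize(a[140:340,220:420],None,fx=3.5,fy=3.5,interpolation=cv2.INTER_CUBIC))
a=cv2.imread('pics/s8.png');cv2.imwrite('pics/s8z.png',cv2.resize(a[80:270,220:420],None,fx=3.5,fy=3.5,interpolation=cv2.INTER_CUBIC))
E
```

```text
18.1 [ 0.60236692 -0.09590893  0.30799464] [-6.48243993e-01  7.61432677e-01 -3.83158198e-05 -4.67195564e-05] 0.021190887390944727 [0.66201273 2.59805322 0.75802225] [ 0.9165928  -0.19256498  0.00812337]
```

View pics/w8z.png

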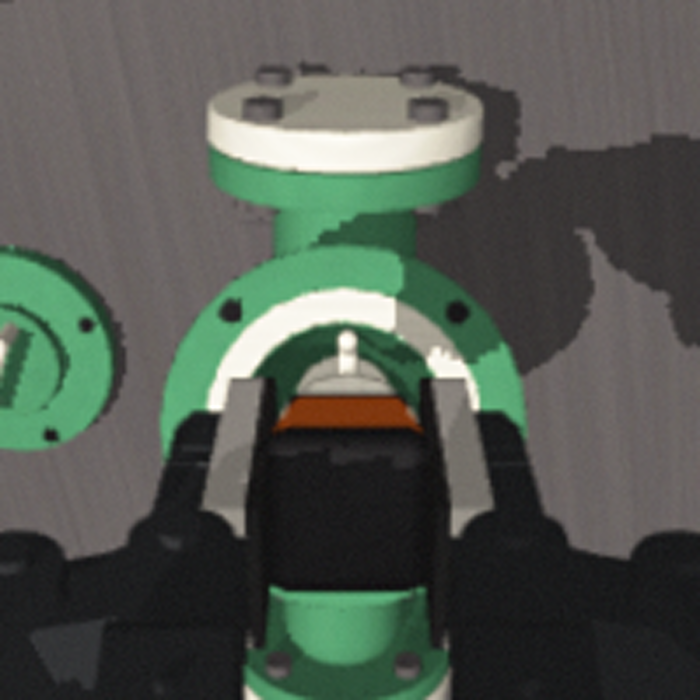

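View pics/s8z.png

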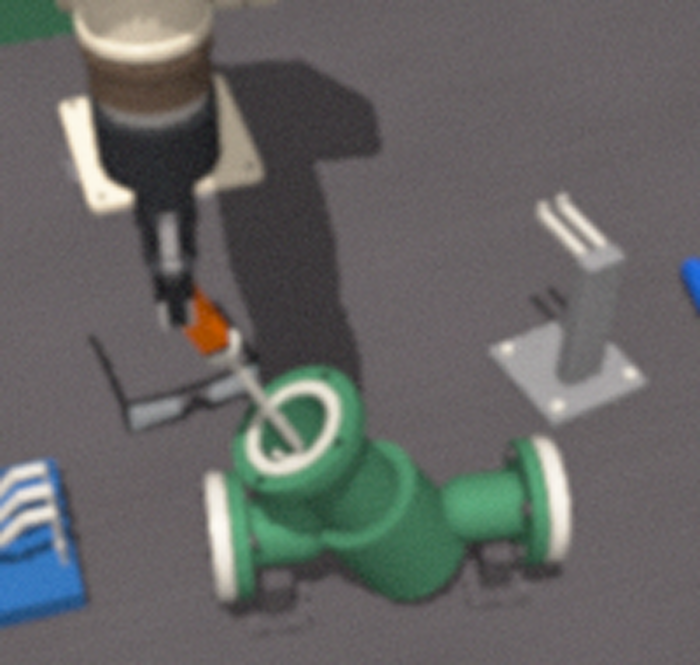

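```bash
cat >> plan.py <<'E'
def toolpt(tcpw,th,x,z,y=0):
    "world of tool-local point (x,z) given TCP"
    p,a=pa(th); g=np.array(tcpw)+[0,0,.019]
    d=(x*p+z*a)/1000
    return g+d[0]*xs+np.array([0,0,d[1]])
E
python3 - <<'E'
from h import *
from plan import *
o=dict(eef_pos=[0.60236692,-0.09590893,0.30799464],tool_rot=[-6.48243993e-01,7.61432677e-01,-3.83158198e-05,-4.67195564e-05])
for th in (22,24,26,28,30):
    t=o['eef_pos']
    print(th,'tip',proj('wrist',toolpt(t,th,-18.5,-161),o).round(1),'scene tip',proj('scene',toolpt(t,th,-18.5,-162)).round(1),'collar',proj('scene',toolpt(t,th,0,-41)).round(1),'shank bottom vis', proj('scene',toolpt(t,th,0,-165)).round(1))
print('meas wrist tip 319.1,237; scene tip',220+280/3.5,80+457/3.5,'collar',220+230/3.5,80+345/3.5,'shank',220+298/3.5,80+447/3.5)
E
```

```text
22 tip [319.5 221.8] scene tip [292.1 210.1] collar [278.6 180.1] shank bottom vis [298.9 208.3]
24 tip [319.5 227.1] scene tip [294.1 209.5] collar [279.1 179.9] shank bottom vis [300.8 207.5]
26 tip [319.5 232.4] scene tip [296.1 208.8] collar [279.6 179.7] shank bottom vis [302.8 206.7]
28 tip [319.5 237.7] scene tip [298.1 208.1] collar [280.1 179.4] shank bottom vis [304.7 205.9]
30 tip [319.5 243. ] scene tip [300.  207.3] collar [280.6 179.2] shank bottom vis [306.6 205. ]
meas wrist tip 319.1,237; scene tip 300.0 210.57142857142858 collar 285.7142857142857 178.57142857142856 shank 305.1428571428571 207.71428571428572
```

```bash
python3 - <<'E'
from plan import *
t0=np.array([0.60236692,-0.09590893,0.30799464]);th=27.5
p,a=pa(th)
d=(t0-M)*1000; G=np.array([d@xs,d[2]+19]); h=G-9.5*p-173.5*a
print('hook rel bail p,a:',(h-B)@p,(h-B)@a,'y',d@ys)
for q,k in [(0,None),(10,50),(18,40),(18,20),(18,0),(18,-17),(9,-17),(0,-17),(0,-8),(0,0)]:
    if k is None: continue
    print(q,k,((tcp(G_from_hook(B+q*p+k*a,th))-t0)*100).round(2))
print('up 30 along leg',(tcp(G_from_hook(B+30*zl,th))-t0)*100)
E
```

```text
hook rel bail p,a: -11.601229918191208 61.192867039670034 y 0.32253009000000493
10 50 [0.42 2.4  0.  ]
18 40 [ 0.61  3.56 -0.51]
18 20 [ 0.75  4.47 -2.29]
18 0 [ 0.9   5.38 -4.06]
18 -17 [ 1.02  6.15 -5.57]
9 -17 [ 0.9   5.37 -5.98]
0 -17 [ 0.77  4.58 -6.4 ]
0 -8 [ 0.7   4.17 -5.6 ]
0 0 [ 0.65  3.8  -4.89]
up 30 along leg [ 0.40689014  2.32294059 -2.2941122 ]
```

Emit:
send_rows(targets=[[[0.2,1.2,0,0,0],[0.42,2.4,0,0,0],[0.61,3.55,-0.5,0,0],[0.68,4.0,-1.4,0,0],[0.75,4.45,-2.3,0,0],[0.75,4.45,-2.3,0,0]]])

```text
clock: 18.95
eef_pos: [0.6092, -0.0506, 0.2835]
tool_rot: [-0.648, 0.761, 0.001, -0.001]
ft_force: [0.1, -0.5, -2.3]
grip_width: 0.0211
```

```bash
python3 - <<'E'
from h import *
o=bot.get_obs();print(o['clock'],o['eef_pos'],o['tool_rot'],o['grip_width'],o['ft_force'],o['ft_torque']); shot('wrist','w9.png');shot('scene','s9.png')
a=cv2.imread('pics/w9.png');cv2.imwrite('pics/w9z.png',cv2.resize(a[140:340,220:420],None,fx=3.5,fy=3.5,interpolation=cv2.INTER_CUBIC))
a=cv2.imread('pics/s9.png');cv2.imwrite('pics/s9z.png',cv2.resize(a[140:240,260:360],None,fx=6,fy=6,interpolation=cv2.INTER_CUBIC))
E
```

```text
18.95 [ 0.60921604 -0.05061137  0.28350584] [-0.64829331  0.76138921  0.00113161 -0.0009857 ] 0.021075717697916677 [ 0.12653848 -0.49542339 -2.30850379] [-0.21252262  0.08720508  0.04662933]
```

View pics/w9z.png

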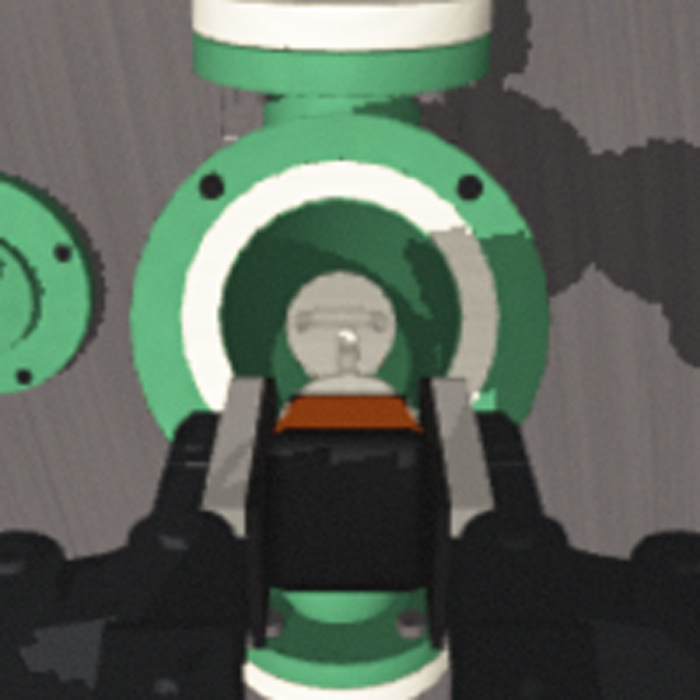

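View pics/s9z.png

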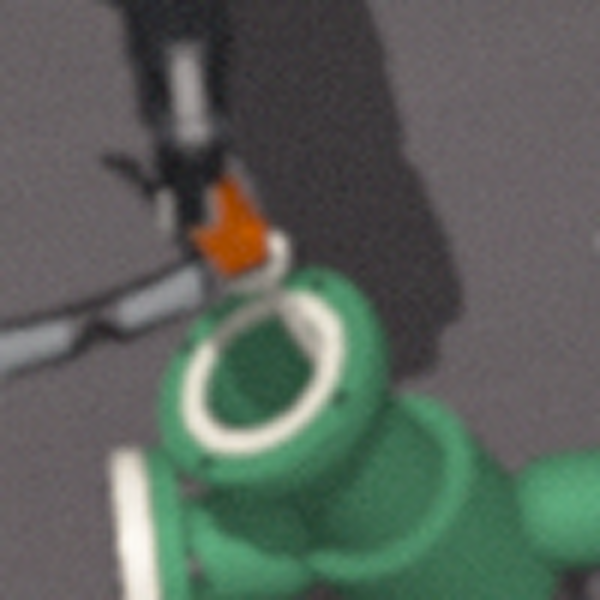

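```bash
python3 - <<'E'
from h import *
from plan import *
o=dict(eef_pos=[0.60921604,-0.05061137,0.28350584],tool_rot=[-0.64829331,0.76138921,0.00113161,-0.0009857])
f=lambda q:(q-np.array([220,140]))*3.5
print('bail',f(proj('wrist',world(*B),o)),'capcentre',f(proj('wrist',world(*(B-32.5*zl)),o)),'mouth',f(proj('wrist',M,o)))
for th in(26.5,27.5,28.5): print(th,f(proj('wrist',toolpt(o['eef_pos'],th,-18.5,-162),o)))
t=np.array(o['eef_pos']);d=(t-M)*1000;print('y',d@ys)
for q,k in [(18,0),(18,-17),(9,-17),(0,-17),(0,-8),(0,0)]:
    p,a=pa(27.5);print(q,k,((tcp(G_from_hook(B+q*p+k*a,27.5))-t)*100).round(2))
E
```

```text
bail [344.13295919 315.03453534] capcentre [344.03962219 324.55311866] mouth [344.62466893 317.43113482]
26.5 [346.8272922  328.07030302]
27.5 [346.8542038  337.38493186]
28.5 [346.88172214 346.69976901]
y 0.7647606900000743
18 0 [ 0.21  0.85 -1.61]
18 -17 [ 0.34  1.62 -3.12]
9 -17 [ 0.21  0.84 -3.54]
0 -17 [ 0.09  0.05 -3.95]
0 -8 [ 0.02 -0.36 -3.15]
0 0 [-0.04 -0.73 -2.44]
```

Emit:
send_rows(targets=[[[0.1,0.4,-0.8,0,0],[0.21,0.85,-1.6,0,0],[0.28,1.25,-2.4,0,0],[0.34,1.62,-3.12,0,0],[0.34,1.62,-3.12,0,0]]])

```text
clock: 19.68
eef_pos: [0.6127, -0.0354, 0.2518]
tool_rot: [-0.648, 0.762, 0.0, -0.002]
ft_force: [0.1, -1.7, -5.4]
grip_width: 0.021
```

```bash
python3 - <<'E'
from h import *
o=bot.get_obs();print(o['clock'],o['eef_pos'],o['tool_rot'],o['grip_width'],o['ft_force'],o['ft_torque']); shot('wrist','w10.png')
a=cv2.imread('pics/w10.png');cv2.imwrite('pics/w10z.png',cv2.resize(a[140:300,240:400],None,fx=4.5,fy=4.5,interpolation=cv2.INTER_CUBIC))
E
```

```text
19.675 [ 0.6127491  -0.03542713  0.25180668] [-6.47951585e-01  7.61679678e-01  4.33065168e-04 -1.62010976e-03] 0.021036898950390428 [ 0.14709755 -1.71752806 -5.39520325] [-1.05956821 -0.05130915 -0.04785972]
```

View pics/w10z.png

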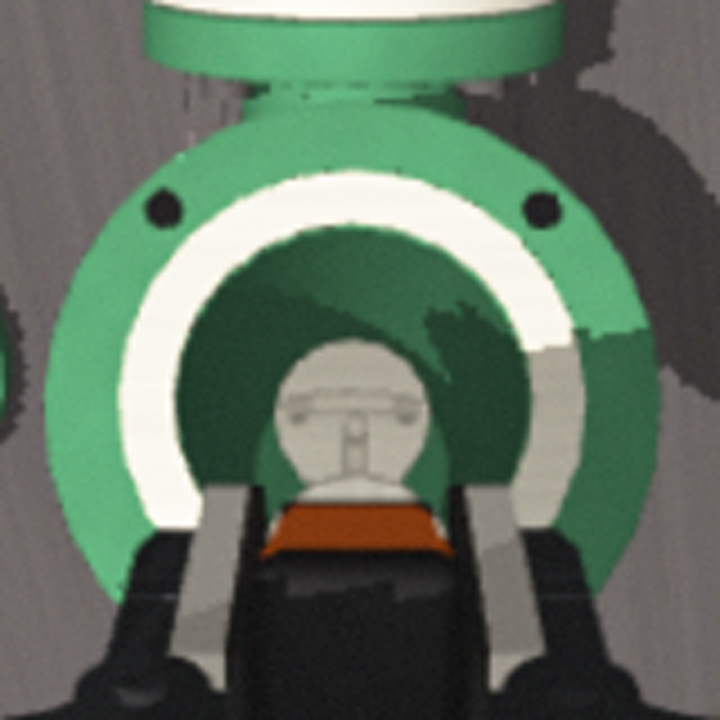

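```bash
python3 - <<'E'
from h import *
from plan import *
o=bot.get_obs();print(o['clock'],o['eef_pos'],o['ft_force'],o['ft_torque']); 
f=lambda q:(q-np.array([240,140]))*4.5
print('bail',f(proj('wrist',world(*B),o)),'capcentre',f(proj('wrist',world(*(B-32.5*zl)),o)),'mouth',f(proj('wrist',M,o)))
for th in(25.5,26.5,27.5,28.5): print(th,f(proj('wrist',toolpt(o['eef_pos'],th,-18.5,-162),o)))
E
```

```text
19.725 [ 0.61274582 -0.03520115  0.25215465] [ 0.57016064 -4.53101517 -7.3631986 ] [-1.5299417   0.15372022 -0.02415337]
bail [357.38127831 398.36986887] capcentre [356.88146052 412.55957751] mouth [359.66738658 398.79135293]
25.5 [356.2072071  410.55089198]
26.5 [356.24775164 422.52687521]
27.5 [356.28899972 434.50315134]
28.5 [356.33095048 446.47969256]
```

Emit:
send_rows(targets=[[[-0.06,-0.35,-0.2,0,0],[-0.12,-0.7,-0.4,0,0],[-0.12,-0.7,-0.4,0,0]]])

```text
clock: 20.1
eef_pos: [0.6123, -0.0415, 0.2504]
tool_rot: [-0.648, 0.762, 0.0, 0.001]
ft_force: [-0.1, -0.1, -2.7]
grip_width: 0.0212
```

```bash
python3 - <<'E'
from h import *
from plan import *
o=bot.get_obs();print(o['clock'],o['eef_pos'],o['tool_rot'],o['grip_width'],o['ft_force'],o['ft_torque']); shot('wrist','w11.png');shot('scene','s11.png')
print(bot.get_obs()['ft_force'])
f=lambda q:(q-np.array([240,140]))*4.5
print('bail',f(proj('wrist',world(*B),o)),'capcentre',f(proj('wrist',world(*(B-32.5*zl)),o)),'mouth',f(proj('wrist',M,o)))
for th in(25.5,26.5,27.5,28.5): print(th,f(proj('wrist',toolpt(o['eef_pos'],th,-18.5,-162),o)))
a=cv2.imread('pics/w11.png');cv2.imwrite('pics/w11z.png',cv2.resize(a[140:300,240:400],None,fx=4.5,fy=4.5,interpolation=cv2.INTER_CUBIC))
a=cv2.imread('pics/s11.png');cv2.imwrite('pics/s11z.png',cv2.resize(a[140:240,260:360],None,fx=6,fy=6,interpolation=cv2.INTER_CUBIC))
E
```

```text
20.1 [ 0.61234483 -0.04150667  0.25039688] [-6.48111123e-01  7.61545338e-01  1.06265188e-04  8.11785016e-04] 0.021155038644785955 [-0.14134605 -0.12476201 -2.65092024] [-0.1214418   0.03569126 -0.03434214]
[-0.17706185  0.66685313 -1.91674482]
bail [362.02279314 424.42203724] capcentre [361.48766828 435.89715538] mouth [364.35555541 435.89064569]
25.5 [358.21920008 408.97048117]
26.5 [358.24177007 420.94568231]
27.5 [358.26456173 432.92118432]
28.5 [358.2875745  444.89695925]
```

View pics/w11z.png

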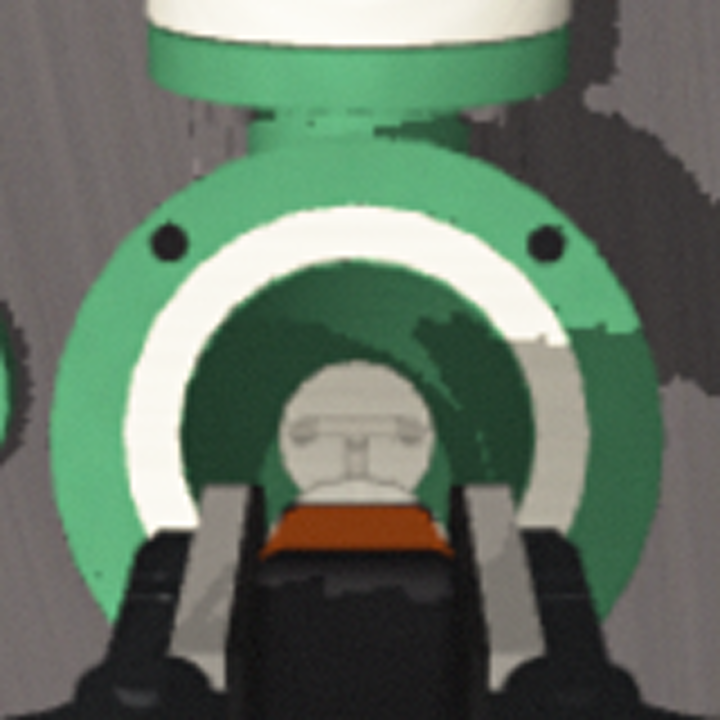

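View pics/s11z.png

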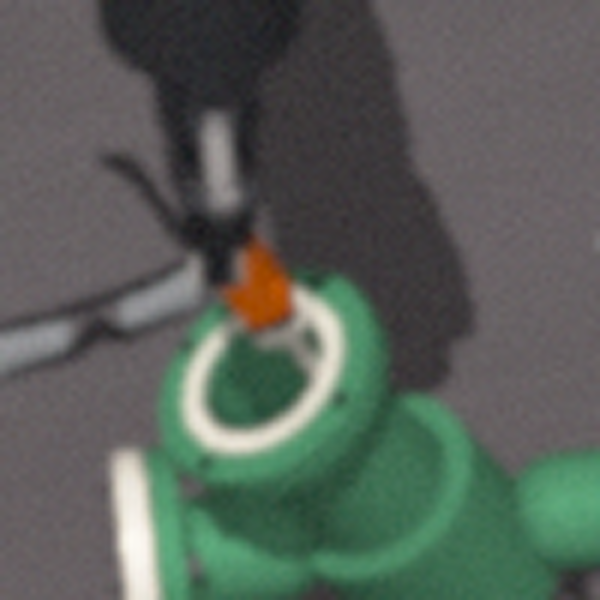

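Emit:
send_rows(targets=[[[-0.06,-0.35,-0.2,0,0],[-0.12,-0.7,-0.38,0,0],[-0.12,-0.7,-0.38,0,0]]])

```text
clock: 20.58
eef_pos: [0.6108, -0.0492, 0.2458]
tool_rot: [-0.648, 0.762, 0.0, -0.0]
ft_force: [0.5, 0.8, -2.3]
grip_width: 0.0208
```

```bash
python3 - <<'E'
from h import *
from plan import *
o=bot.get_obs();print(o['clock'],o['eef_pos'],o['tool_rot'],o['grip_width'],o['ft_force'],o['ft_torque']); shot('wrist','w12.png')
a=cv2.imread('pics/w12.png');cv2.imwrite('pics/w12z.png',cv2.resize(a[140:300,240:400],None,fx=4.5,fy=4.5,interpolation=cv2.INTER_CUBIC))
t=np.array(o['eef_pos'])
d=(t-M)*1000; G=np.array([d@xs,d[2]+19])
for th in(26,27.5):
    p,a_=pa(th); h=G-9.5*p-173.5*a_; print('hook rel bail p,a:',(h-B)@p,(h-B)@a_,'y',d@ys)
for k in (10,17,40,60,100,130): print(k,k*zl@np.array([1,0])*xs/10, k*zl[1]/10)
E
```

```text
20.575 [ 0.61075968 -0.04920475  0.24584454] [-6.47898909e-01  7.61726291e-01  2.04028057e-04 -1.40717314e-04] 0.020821721206887408 [ 0.50046801  0.79729176 -2.32624387] [-0.12957176  0.05737024 -0.05097018]
hook rel bail p,a: -2.3577352621980543 -15.59529262023176 y -0.5351558952885067
hook rel bail p,a: 1.7732806247083754 -15.836365314535309 y -0.5351558952885067
10 [-0.0795 -0.4935 -0.    ] 0.8660254037844386
17 [-0.13515 -0.83895 -0.     ] 1.4722431864335457
40 [-0.318 -1.974 -0.   ] 3.4641016151377544
60 [-0.477 -2.961 -0.   ] 5.196152422706631
100 [-0.795 -4.935 -0.   ] 8.660254037844386
130 [-1.0335 -6.4155 -0.    ] 11.258330249197702
```

View pics/w12z.png

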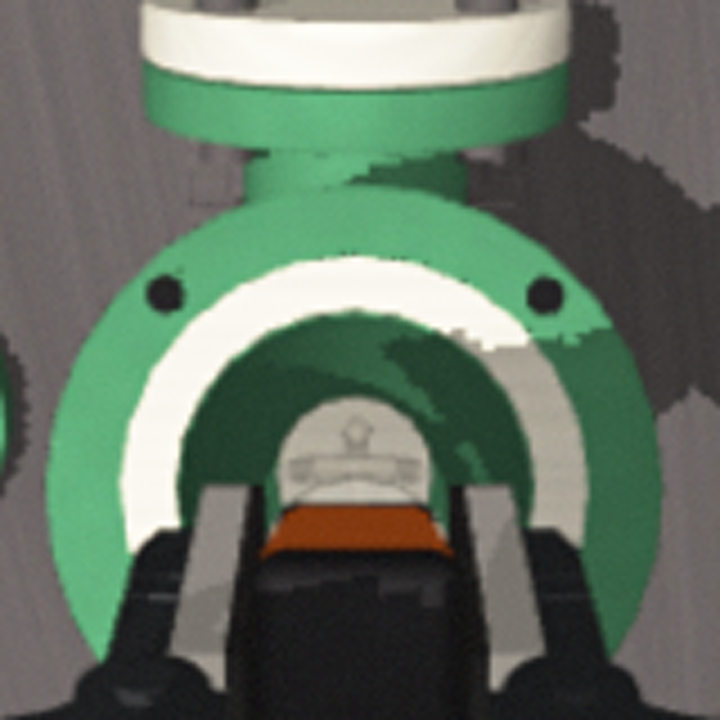

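Emit:
send_rows(targets=[[[-0.04,-0.25,0.43,0,0],[-0.08,-0.5,0.87,0,0],[-0.12,-0.74,1.3,0,0],[-0.16,-1.0,1.73,0,0],[-0.24,-1.5,2.6,0,0],[-0.32,-2.0,3.46,0,0],[-0.4,-2.5,4.33,0,0],[-0.4,-2.5,4.33,0,0]]])

```text
clock: 21.62
eef_pos: [0.6075, -0.0745, 0.2908]
tool_rot: [-0.648, 0.762, -0.001, 0.001]
ft_force: [0.1, 0.2, -3.4]
grip_width: 0.021
```

```bash
python3 - <<'E'
from h import *
from plan import *
o=bot.get_obs();print(o['clock'],o['eef_pos'],o['tool_rot'],o['grip_width'],o['ft_force'],o['ft_torque']); shot('wrist','w13.png');shot('scene','s13.png')
a=cv2.imread('pics/w13.png');cv2.imwrite('pics/w13z.png',cv2.resize(a[140:300,240:400],None,fx=4.5,fy=4.5,interpolation=cv2.INTER_CUBIC))
a=cv2.imread('pics/s13.png');cv2.imwrite('pics/s13z.png',cv2.resize(a[140:240,260:360],None,fx=6,fy=6,interpolation=cv2.INTER_CUBIC))
E
```

```text
21.625 [ 0.60749849 -0.07449748  0.29077896] [-0.6478314   0.7617827  -0.00096613  0.0008077 ] 0.021033056328683665 [ 0.10647183  0.20557115 -3.41342045] [ 0.24894282  0.00870804 -0.02076112]
```

View pics/w13z.png

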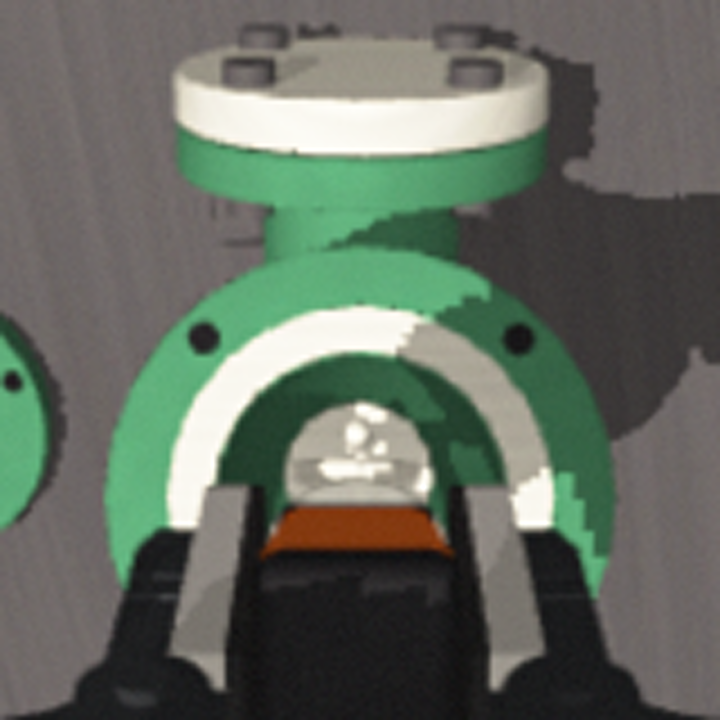

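View pics/s13z.png

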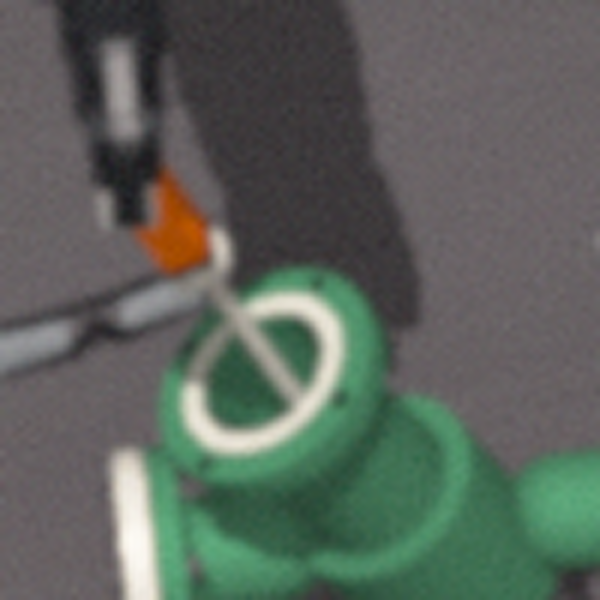

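Emit:
send_rows(targets=[[[-0.08,-0.5,0.87,0,0],[-0.16,-1.0,1.73,0,0],[-0.24,-1.5,2.6,0,0],[-0.32,-2.0,3.46,0,0],[-0.4,-2.5,4.33,0,0],[-0.48,-3.0,5.2,0,0],[-0.56,-3.5,6.06,0,0],[-0.64,-4.0,6.93,0,0],[-0.72,-4.5,7.8,0,0],[-0.8,-5,8.66,0,0],[-0.8,-5,8.66,0,0]]])

```text
clock: 23.1
eef_pos: [0.5993, -0.1246, 0.3771]
tool_rot: [-0.648, 0.762, -0.001, 0.001]
ft_force: [0.3, 0.9, -2.5]
grip_width: 0.0212
```

```bash
python3 - <<'E'
from h import *
from plan import *
o=bot.get_obs();print(o['clock'],o['eef_pos'],o['tool_rot'],o['grip_width'],o['ft_force'],o['ft_torque'],o['joint_pos']); shot('wrist','w14.png');shot('scene','s14.png')
a=cv2.imread('pics/w14.png');cv2.imwrite('pics/w14z.png',cv2.resize(a[140:300,240:400],None,fx=4.5,fy=4.5,interpolation=cv2.INTER_CUBIC))
a=cv2.imread('pics/s14.png');cv2.imwrite('pics/s14z.png',cv2.resize(a[100:240,230:370],None,fx=4.5,fy=4.5,interpolation=cv2.INTER_CUBIC))
E
```

```text
23.1 [ 0.59926831 -0.12458115  0.37708435] [-6.47828151e-01  7.61785750e-01 -9.50506455e-04  5.04306402e-04] 0.021224153181336643 [ 0.25203357  0.94883608 -2.52891135] [ 0.28839716 -0.07347542 -0.00505957] [-2.04770694e-01  5.17900633e-01  8.53279383e-01  1.90405537e+00
 -3.71492245e-04 -1.61423202e+00]
```

View pics/w14z.png

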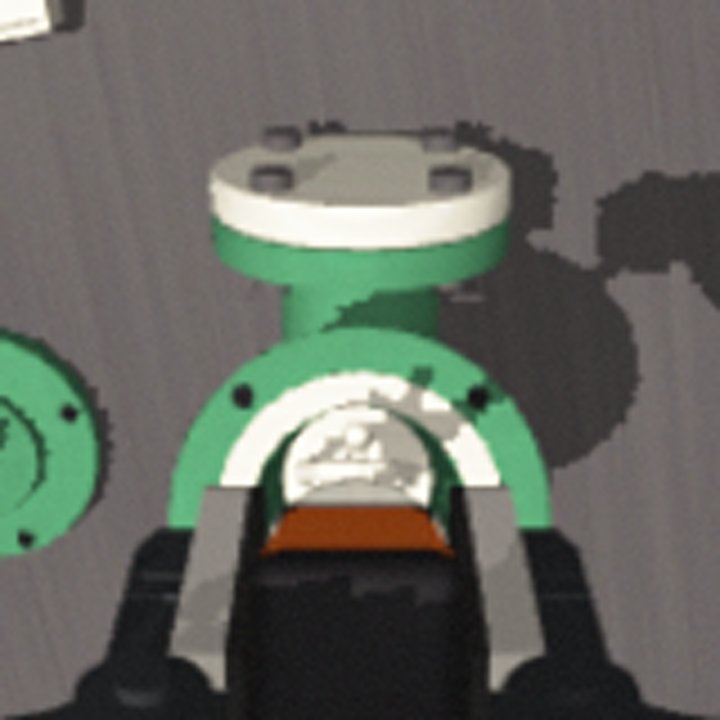

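View pics/s14z.png

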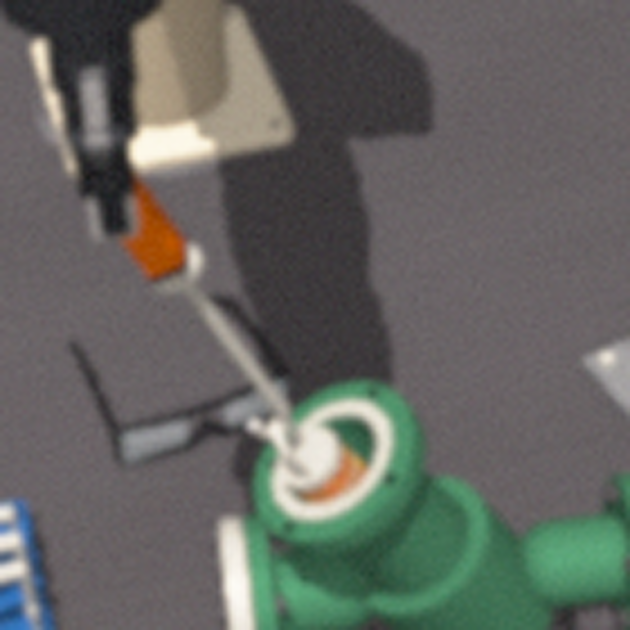

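Emit:
send_rows(targets=[[[-0.08,-0.5,0.87,0,0],[-0.16,-1.0,1.73,0,0],[-0.24,-1.5,2.6,0,0],[-0.32,-2.0,3.46,0,0],[-0.38,-2.3,4.33,0,0],[-0.38,-2.3,5,0,0],[-0.38,-2.3,5.7,0,0],[-0.38,-2.3,6.5,0,0],[-0.38,-2.3,7.3,0,0],[-0.38,-2.3,8.1,0,0],[-0.38,-2.3,9,0,0],[-0.38,-2.3,9,0,0]]])

```text
clock: 24.7
eef_pos: [0.5845, -0.1443, 0.45]
tool_rot: [-0.648, 0.761, -0.009, 0.006]
ft_force: [0.9, -0.7, -4.6]
grip_width: 0.021
```

```bash
python3 - <<'E'
from h import *
from plan import *
o=bot.get_obs();print(o['clock'],o['eef_pos'],o['tool_rot'],o['grip_width'],o['ft_force'],o['ft_torque'],o['joint_pos']); shot('wrist','w15.png');shot('scene','s15.png')
a=cv2.imread('pics/w15.png');cv2.imwrite('pics/w15z.png',cv2.resize(a[100:300,220:420],None,fx=3.5,fy=3.5,interpolation=cv2.INTER_CUBIC))
a=cv2.imread('pics/s15.png');cv2.imwrite('pics/s15z.png',cv2.resize(a[70:240,220:390],None,fx=3.5,fy=3.5,interpolation=cv2.INTER_CUBIC))
E
```

```text
24.7 [ 0.58448065 -0.14425092  0.45002934] [-0.64810779  0.76146924 -0.00899985  0.00631604] 0.020975296869949315 [ 0.87621874 -0.70632702 -4.59707473] [-0.32185305  0.10197308 -0.0132044 ] [-2.41824252e-01  5.89290513e-01  1.18968078e+00  2.14919775e+00
 -2.61544520e-04 -1.65212425e+00]
```

View pics/w15z.png

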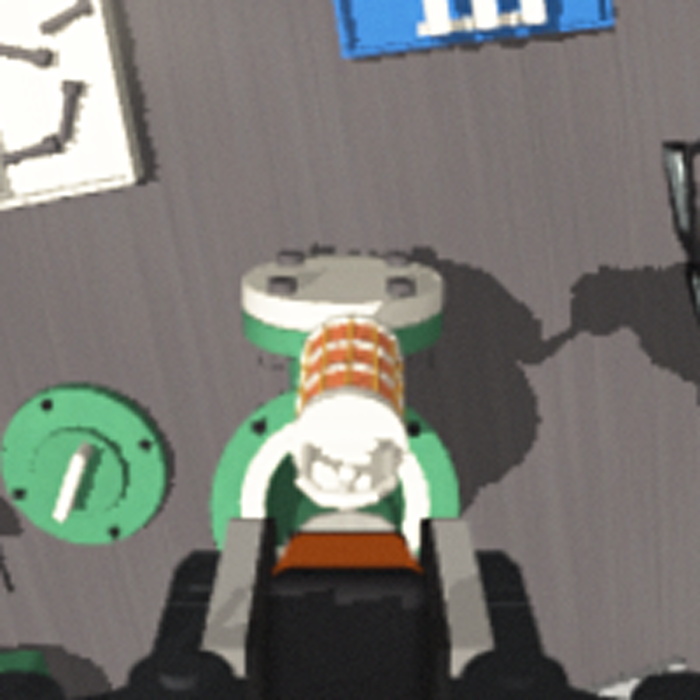

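View pics/s15z.png

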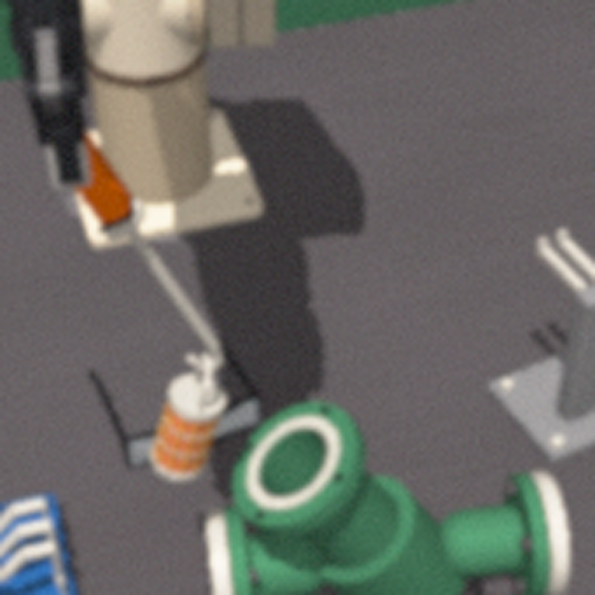

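Emit:
send_rows(targets=[[[-0.5,-1,-0.5,0,0],[-2,-2.5,-0.5,-0.1,0],[-4,-4,-0.5,-0.24,0],[-6,-5.5,-0.5,-0.38,0],[-8,-7,-0.5,-0.52,0],[-10,-8,-0.5,-0.66,0],[-12,-9,-0.5,-0.8,0],[-14,-10,-0.5,-0.94,0],[-16,-10.5,-0.5,-1.08,0],[-18,-11,-0.5,-1.22,0],[-19.5,-11,-0.5,-1.34,0],[-20.5,-11,-0.5,-1.426,0]]])

```text
clock: 26.3
eef_pos: [0.3789, -0.2542, 0.4439]
tool_rot: [0.01, 1.0, -0.01, -0.001]
ft_force: [-1.1, -0.3, -4.3]
grip_width: 0.0212
```

Emit:
send_rows(targets=[[[0,0,0,0,0],[0,0,0,0,0],[0,0,0,0,0],[0,0,0,0,0]]])

```text
clock: 26.8
eef_pos: [0.3803, -0.2542, 0.4437]
tool_rot: [0.007, 1.0, -0.01, -0.001]
ft_force: [-0.2, -0.2, -4.5]
grip_width: 0.0211
```

```bash
python3 - <<'E'
from h import *
o=bot.get_obs();print(o['clock'],o['eef_pos'],o['tool_rot'],o['grip_width'],o['ft_force'],o['ft_torque'],o['joint_pos']); shot('wrist','w16.png');shot('scene','s16.png');shot('top','t16.png')
np.save('o16.npy',o,allow_pickle=True)
a=cv2.imread('pics/w16.png');cv2.imwrite('pics/w16z.png',cv2.resize(a[60:300,200:440],None,fx=3,fy=3,interpolation=cv2.INTER_CUBIC))
a=cv2.imread('pics/s16.png');cv2.imwrite('pics/s16z.png',cv2.resize(a[50:290,130:370],None,fx=3,fy=3,interpolation=cv2.INTER_CUBIC))
E
```

```text
26.8 [ 0.38031019 -0.25420961  0.44373486] [ 0.00747212  0.99992187 -0.00996711 -0.00104069] 0.021105098808794232 [-0.17758438 -0.2042853  -4.54183066] [ 0.03742436  0.15002883 -0.02967003] [-0.57640622  0.18467451  0.54821429  1.92534926 -0.01791546 -0.56154159]
```

View pics/w16z.png

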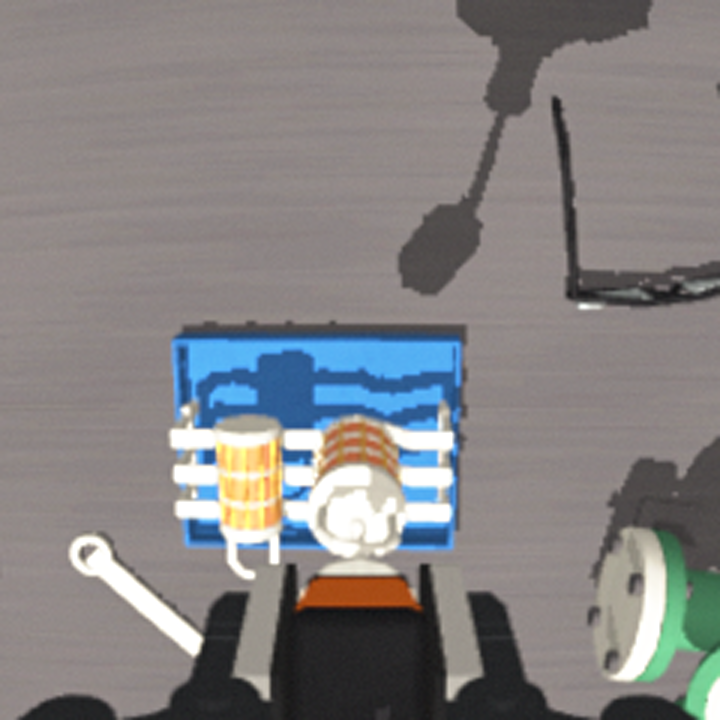

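View pics/s16z.png

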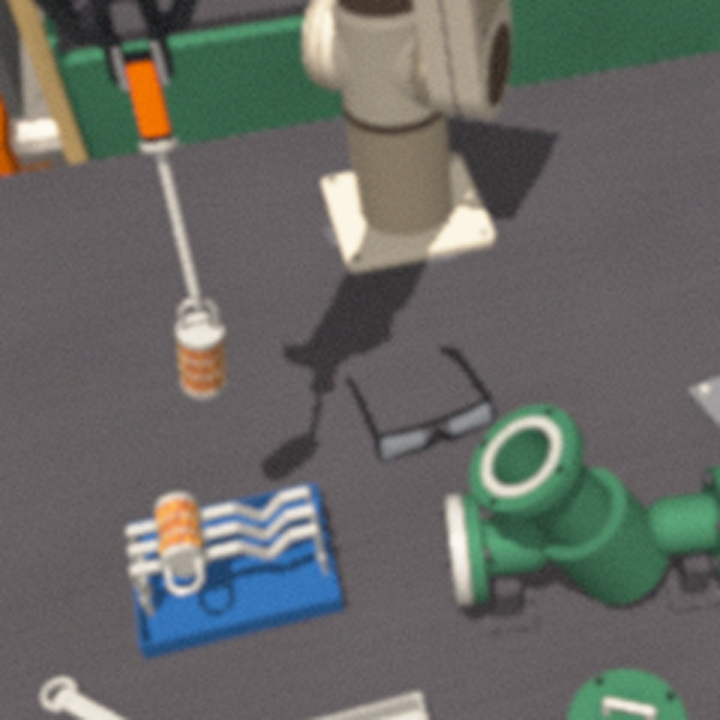

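View pics/t16.png

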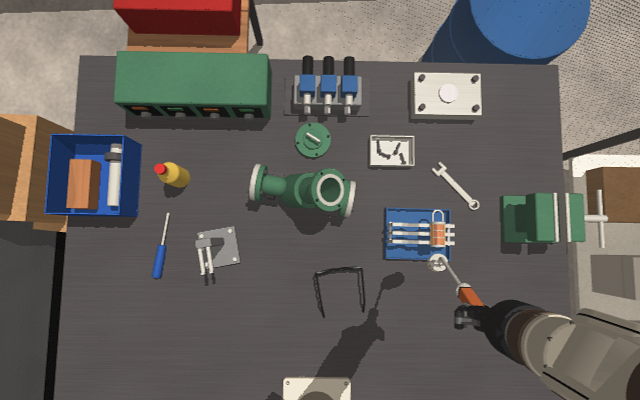

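```bash
python3 - <<'E'
from h import *
from plan import *
o=np.load('o16.npy',allow_pickle=True).item()
g=np.array(o['eef_pos'])+[0,0,.019]
for th in (24,26,28,30,32):
    p,a=pa(th); d=(-9.5*p-173.5*a)/1000; h=g+[d[0],-.015*d[0],d[1]]
    c=(-41*a)/1000; cc=g+[c[0],0,c[1]]
    foot=h-[0,0,.1025]; cap=h-[0,0,.0325]
    print(th,d.round(4),'hook scene',proj('scene',h).round(1),'wrist',proj('wrist',h,o).round(1),'foot scene',proj('scene',foot).round(1),'capc top',proj('top',cap).round(1), proj('scene',cap).round(1),'collar',proj('scene',cc).round(1))
E
python3 - <<'E'
import cv2
b=cv2.imread('pics/s16.png');cv2.imwrite('pics/s16y.png',cv2.resize(b[60:190,150:250],None,fx=6,fy=6,interpolation=cv2.INTER_CUBIC)[:600*1])
b=cv2.imread('pics/t16.png');cv2.imwrite('pics/t16y.png',cv2.resize(b[200:320,370:490],None,fx=5,fy=5,interpolation=cv2.INTER_CUBIC))
E
```

```text
24 [ 0.0619 -0.1624] hook scene [196.6 148.1] wrist [321.2 235.7] foot scene [204.7 176.1] capc top [433.5 262.8] [199.3 157.5] collar [183.3  96.9]
26 [ 0.0675 -0.1601] hook scene [196.6 148.9] wrist [321.2 241.2] foot scene [204.8 176.9] capc top [433.8 260.3] [199.3 158.2] collar [183.3  97. ]
28 [ 0.0731 -0.1577] hook scene [196.6 149.6] wrist [321.1 246.7] foot scene [204.9 177.7] capc top [434.2 257.9] [199.4 159. ] collar [183.3  97. ]
30 [ 0.0785 -0.155 ] hook scene [196.6 150.2] wrist [321.1 252.2] foot scene [204.9 178.4] capc top [434.6 255.5] [199.4 159.6] collar [183.2  97.1]
32 [ 0.0839 -0.1522] hook scene [196.6 150.7] wrist [321.  257.7] foot scene [204.9 179.1] capc top [435.  253.2] [199.4 160.2] collar [183.2  97.1]
```

View pics/s16y.png

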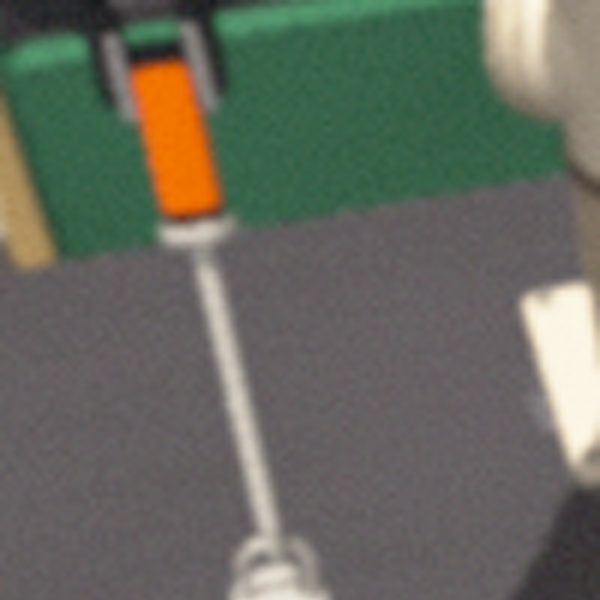

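View pics/t16y.png

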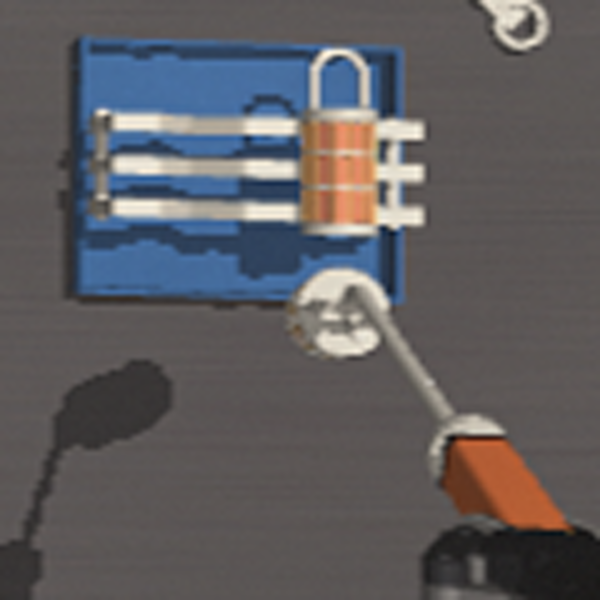

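```bash
python3 - <<'E'
from h import *
p,e=tri(ray('top',(438-.1,262.4)),ray('scene',(196.6,158.8)));print(p,e)
# foot/crown from scene
p2,e=tri(ray('top',(438.5,258)),ray('scene',(195.5,150)));print(p2,e)
o=np.load('o16.npy',allow_pickle=True).item()
for uv in [(200+352/3,60+520/3)]: print(atz('wrist',uv,.2755,o))
print(vision.boxes_of('cartridge','scene')[:2],vision.boxes_of('cartridge','top')[:2],vision.boxes_of('cartridge','wrist')[:2])
E
```

```text
[ 0.44345689 -0.26394544  0.26709606] 0.002975681534401108
[ 0.45461539 -0.25624091  0.30440033] 0.004235794105681893
[ 0.45051109 -0.26015909  0.2755    ]
[{'uv': [197.1, 167.5], 'score': 0.78}, {'uv': [187.9, 230.4], 'score': 0.25}] [{'uv': [436.9, 264.0], 'score': 0.79}, {'uv': [309.1, 187.3], 'score': 0.28}] [{'uv': [317.9, 224.3], 'score': 0.62}, {'uv': [331.9, 315.8], 'score': 0.57}]
```

Emit:
send_rows(targets=[[[0,0.5,-1.5,0,0],[0,0.5,-4,0,0],[0,0.5,-6.5,0,0],[0,0.5,-9,0,0],[0,0.5,-11.5,0,0],[0,0.5,-13.5,0,0],[0,0.5,-15,0,0],[0,0.5,-15.6,0,0],[0,0.5,-15.6,0,0],[0,0.5,-15.6,0,0]]])

```text
clock: 28.35
eef_pos: [0.3803, -0.2495, 0.2888]
tool_rot: [0.008, 1.0, -0.01, -0.0]
ft_force: [-0.5, 0.3, -3.7]
grip_width: 0.0209
```

```bash
python3 - <<'E'
from h import *
o=bot.get_obs();print(o['clock'],o['eef_pos'],o['tool_rot'],o['grip_width'],o['ft_force'],o['ft_torque']); shot('wrist','w17.png');shot('scene','s17.png')
np.save('o17.npy',o,allow_pickle=True)
a=cv2.imread('pics/w17.png');cv2.imwrite('pics/w17z.png',cv2.resize(a[60:300,200:440],None,fx=3,fy=3,interpolation=cv2.INTER_CUBIC))
a=cv2.imread('pics/s17.png');cv2.imwrite('pics/s17z.png',cv2.resize(a[130:280,130:280],None,fx=4.5,fy=4.5,interpolation=cv2.INTER_CUBIC))
E
```

```text
28.35 [ 0.38033542 -0.2495081   0.288758  ] [ 7.85860013e-03  9.99914138e-01 -1.04826142e-02 -2.73154458e-04] 0.020930882635167163 [-0.54469294  0.25446993 -3.72535789] [ 0.04204885  0.20838563 -0.04485371]
```

View pics/w17z.png

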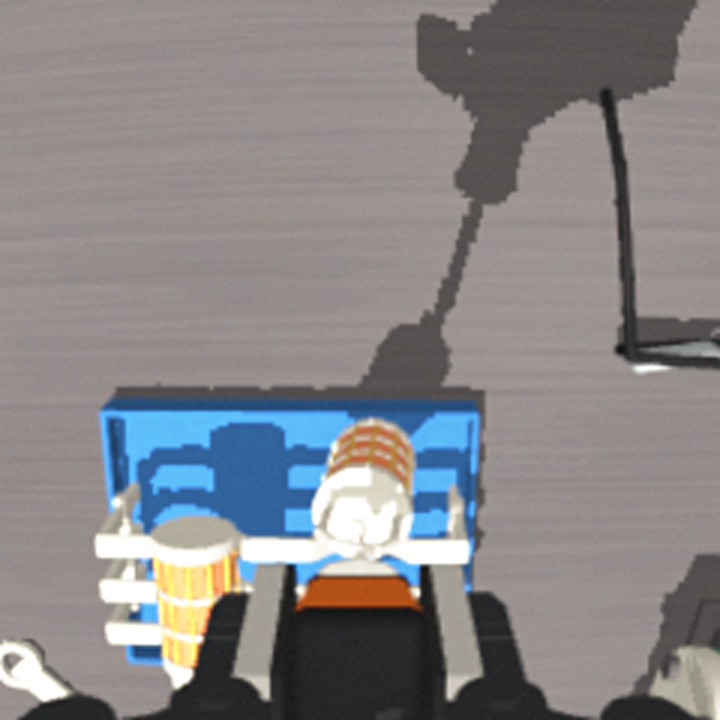

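View pics/s17z.png

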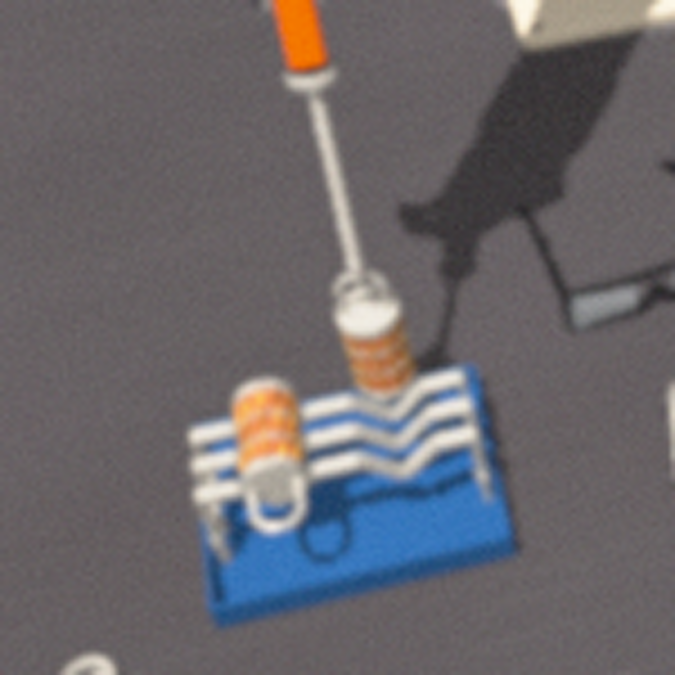

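Emit:
send_rows(targets=[[[0,0.3,-0.3,0,0],[0.45,0.35,-0.3,0,0],[0.9,0.35,-0.3,0,0],[1.7,0.35,-0.2,0,0],[2.5,0.35,-0.1,0,0],[3.4,0.35,0,0,0],[4.3,0.35,0,0,0],[5.2,0.35,-0.1,0,0],[6,0.35,-0.2,0,0],[6,0.35,-0.2,0,0]]])

```text
clock: 29.7
eef_pos: [0.4405, -0.2458, 0.2857]
tool_rot: [0.008, 1.0, -0.01, -0.001]
ft_force: [-0.4, 0.1, -2.7]
grip_width: 0.0213
```

```bash
python3 - <<'E'
from h import *
o=bot.get_obs();print(o['clock'],o['eef_pos'],o['tool_rot'],o['grip_width'],o['ft_force'],o['ft_torque']); shot('wrist','w18.png');shot('scene','s18.png')
np.save('o18.npy',o,allow_pickle=True)
a=cv2.imread('pics/w18.png');cv2.imwrite('pics/w18z.png',cv2.resize(a[60:300,200:440],None,fx=3,fy=3,interpolation=cv2.INTER_CUBIC))
a=cv2.imread('pics/s18.png');cv2.imwrite('pics/s18z.png',cv2.resize(a[130:280,130:280],None,fx=4.5,fy=4.5,interpolation=cv2.INTER_CUBIC))
E
```

```text
29.7 [ 0.44047958 -0.24581046  0.28568039] [ 0.00765851  0.99991911 -0.01010106 -0.00104118] 0.021300508753092817 [-0.43673764  0.11972238 -2.71638753] [ 0.06947812  0.4107039  -0.05625263]
```

View pics/w18z.png

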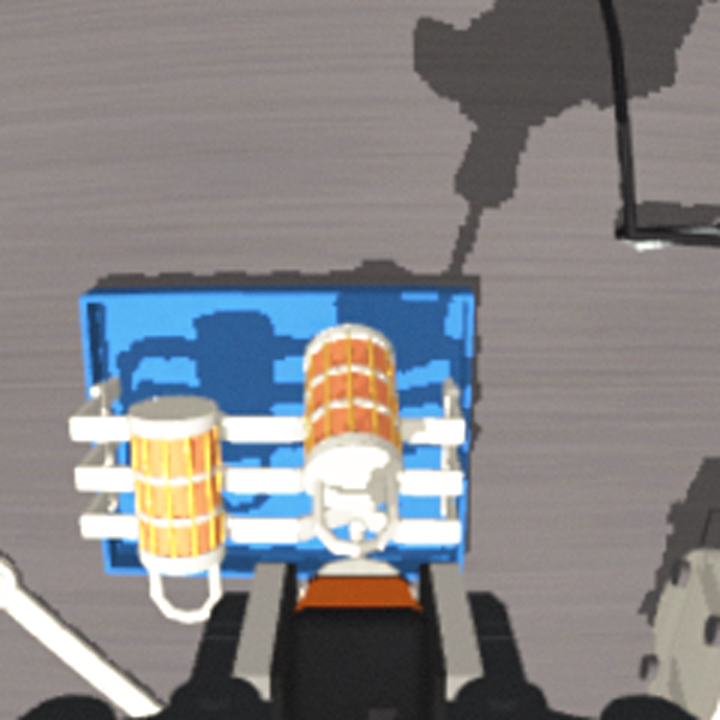

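View pics/s18z.png

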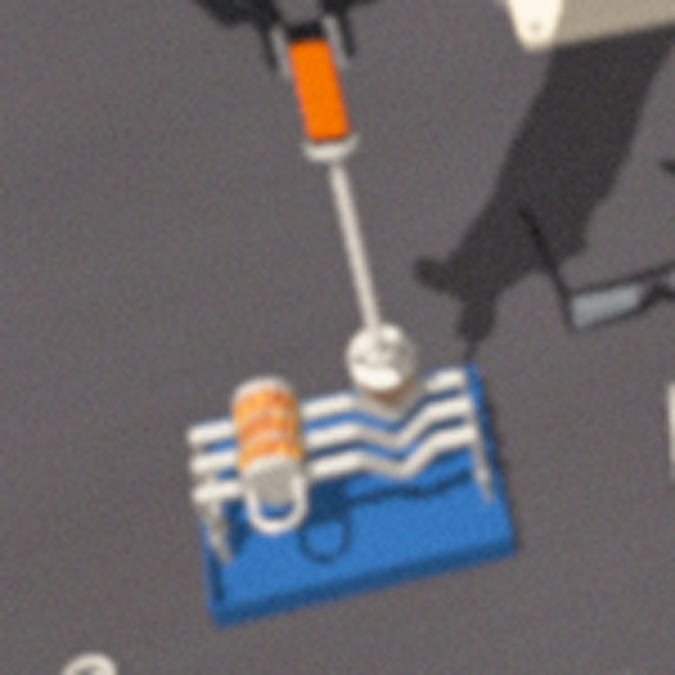

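Emit:
send_rows(targets=[[[0.8,0,-0.2,0,0],[1.6,0,-0.5,0,0],[2.3,0,-0.8,0,0],[3,0,-1.3,0,0],[3.7,0,-1.8,0,0],[4.3,0,-2.4,0,0],[4.8,0,-3,0,0],[5.3,0,-3.7,0,0],[5.7,0,-4.4,0,0],[5.7,0,-4.4,0,0]]])

```text
clock: 31.05
eef_pos: [0.4971, -0.2457, 0.2413]
tool_rot: [0.008, 1.0, -0.01, -0.001]
ft_force: [-0.9, 0.5, -3.3]
grip_width: 0.0212
```

```bash
python3 - <<'E'
from h import *
o=bot.get_obs();print(o['clock'],o['eef_pos'],o['tool_rot'],o['grip_width'],o['ft_force'],o['ft_torque']); shot('wrist','w19.png');shot('scene','s19.png')
np.save('o19.npy',o,allow_pickle=True)
a=cv2.imread('pics/w19.png');cv2.imwrite('pics/w19z.png',cv2.resize(a[60:300,200:440],None,fx=3,fy=3,interpolation=cv2.INTER_CUBIC))
a=cv2.imread('pics/s19.png');cv2.imwrite('pics/s19z.png',cv2.resize(a[130:280,130:280],None,fx=4.5,fy=4.5,interpolation=cv2.INTER_CUBIC))
E
```

```text
31.05 [ 0.49713145 -0.24567558  0.24130267] [ 0.00778185  0.99991971 -0.00993887 -0.00111167] 0.0211931685142968 [-0.89291848  0.4861168  -3.30031189] [ 0.03230464  0.39647655 -0.03620017]
```

View pics/w19z.png

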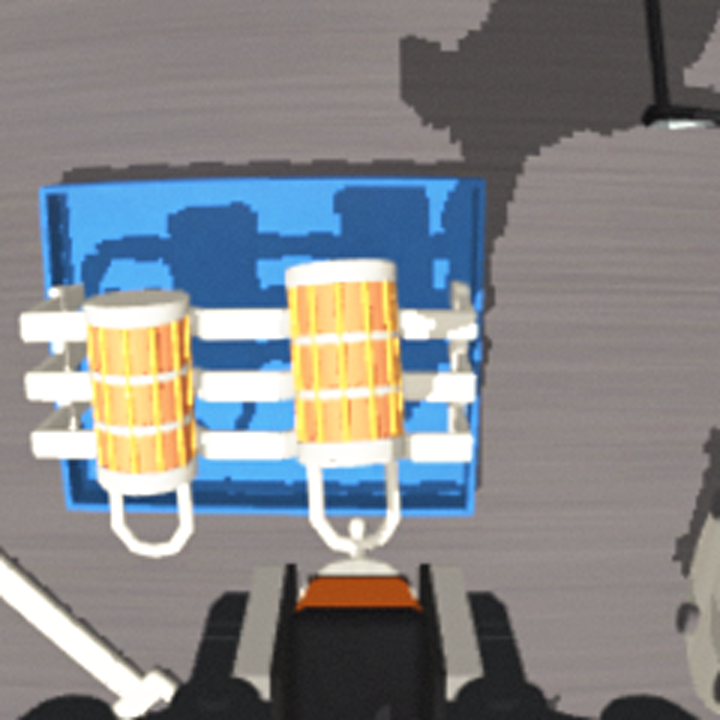

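View pics/s19z.png

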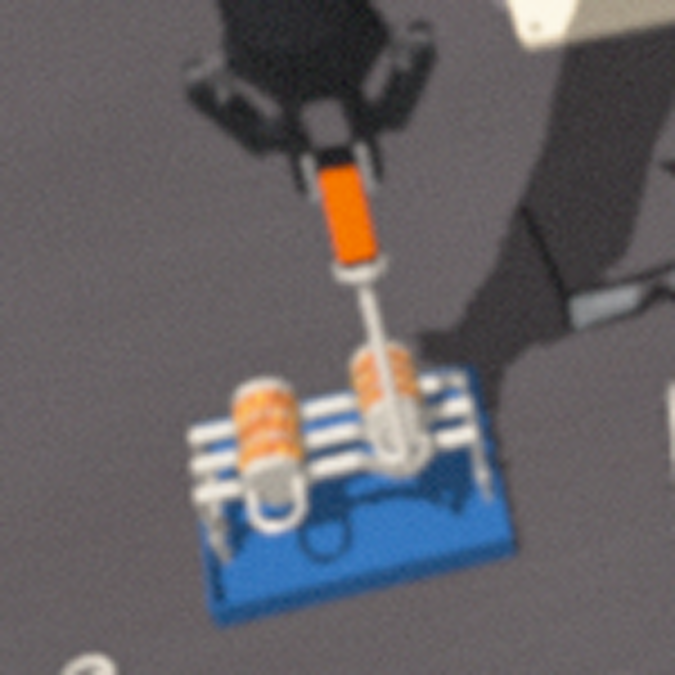

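Emit:
send_rows(targets=[[[0.3,0,-0.7,0,0],[0.55,0,-1.4,0,0],[0.8,0,-2.1,0,0],[0.85,0,-2.6,0,0],[0.85,0,-2.6,0,0]]])

```text
clock: 31.78
eef_pos: [0.5054, -0.2457, 0.2155]
tool_rot: [0.008, 1.0, -0.01, -0.001]
ft_force: [0.5, 0.1, -2.7]
grip_width: 0.0209
```

```bash
python3 - <<'E'
from h import *
o=bot.get_obs();print(o['clock'],o['eef_pos'],o['tool_rot'],o['grip_width'],o['ft_force'],o['ft_torque']); shot('wrist','w20.png');shot('scene','s20.png')
np.save('o20.npy',o,allow_pickle=True)
a=cv2.imread('pics/w20.png');cv2.imwrite('pics/w20z.png',cv2.resize(a[60:300,200:440],None,fx=3,fy=3,interpolation=cv2.INTER_CUBIC))
a=cv2.imread('pics/s20.png');cv2.imwrite('pics/s20z.png',cv2.resize(a[160:280,150:270],None,fx=6,fy=6,interpolation=cv2.INTER_CUBIC))
g=np.array([.5104,-.2538,.0783])
for d in(-35,35): print(proj('wrist',g+[d/1000,-.015*d/1000,0],o), proj('scene',g+[d/1000,-.015*d/1000,0]))
E
```

```text
31.775 [ 0.50544571 -0.24565495  0.21551323] [ 0.00782416  0.9999193  -0.00994815 -0.00110057] 0.020947609869085025 [ 0.52507779  0.07192378 -2.74473468] [0.02854825 0.12127505 0.02016063]
[313.05647839 153.4376918 ] [215.20669245 212.23096681]
[313.53096337 219.37128428] [218.49567307 230.66669426]
```

View pics/w20z.png

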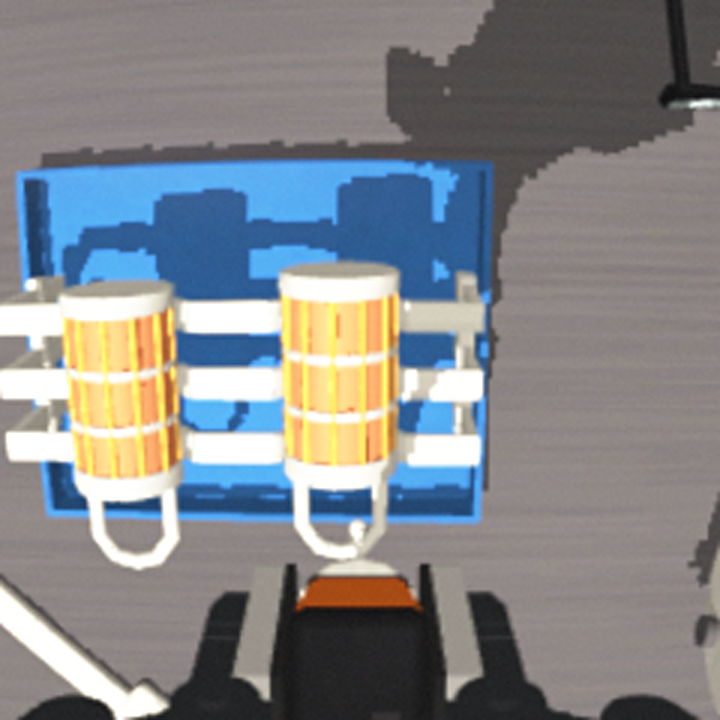

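View pics/s20z.png

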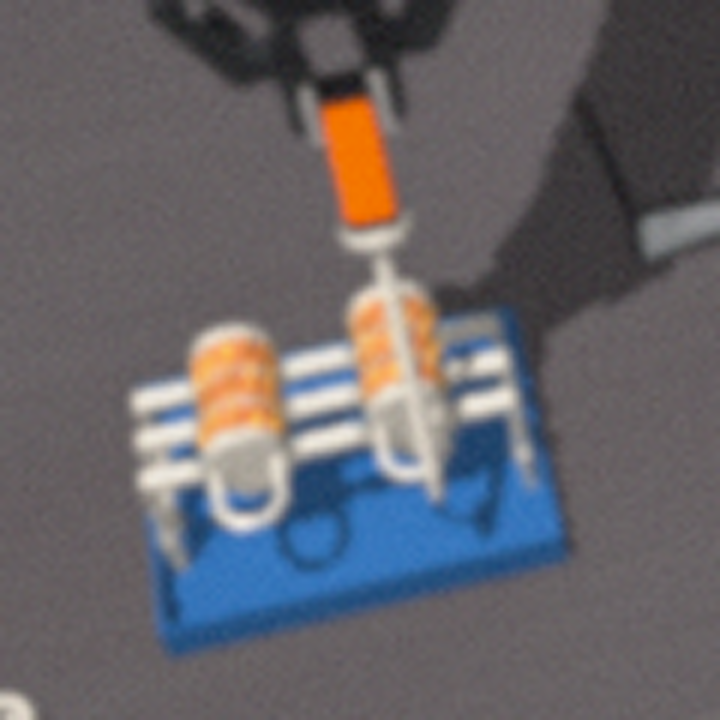

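Emit:
send_rows(targets=[[[0.25,-0.1,-0.5,0,0],[0.5,-0.2,-1,0,0],[0.75,-0.2,-1.5,0,0],[0.75,-0.2,-1.5,0,0]]])

```text
clock: 32.38
eef_pos: [0.5127, -0.2476, 0.2001]
tool_rot: [0.008, 1.0, -0.01, -0.002]
ft_force: [0.0, 0.2, -1.9]
grip_width: 0.0209
```

```bash
python3 - <<'E'
from h import *
o=bot.get_obs();print(o['clock'],o['eef_pos'],o['tool_rot'],o['grip_width'],o['ft_force'],o['ft_torque']); shot('wrist','w21.png');shot('scene','s21.png')
np.save('o21.npy',o,allow_pickle=True)
a=cv2.imread('pics/w21.png');cv2.imwrite('pics/w21z.png',cv2.resize(a[120:300,230:410],None,fx=4,fy=4,interpolation=cv2.INTER_CUBIC))
a=cv2.imread('pics/s21.png');cv2.imwrite('pics/s21z.png',cv2.resize(a[160:280,150:270],None,fx=6,fy=6,interpolation=cv2.INTER_CUBIC))
E
```

```text
32.375 [ 0.51272479 -0.2476284   0.20013547] [ 0.00782946  0.99991941 -0.00986765 -0.00158154] 0.0209438045464715 [ 0.04094062  0.1826147  -1.91593755] [0.03532748 0.06329952 0.04282661]
```

View pics/w21z.png

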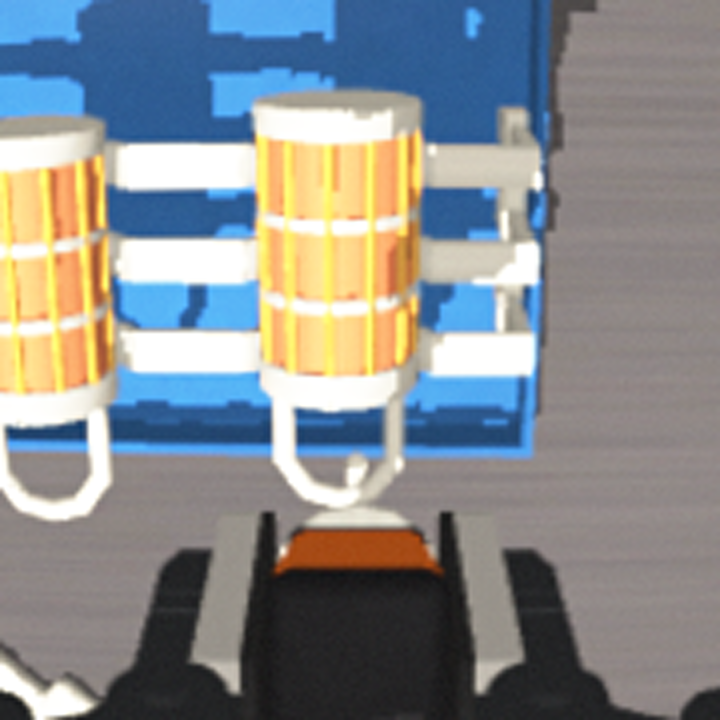

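View pics/s21z.png

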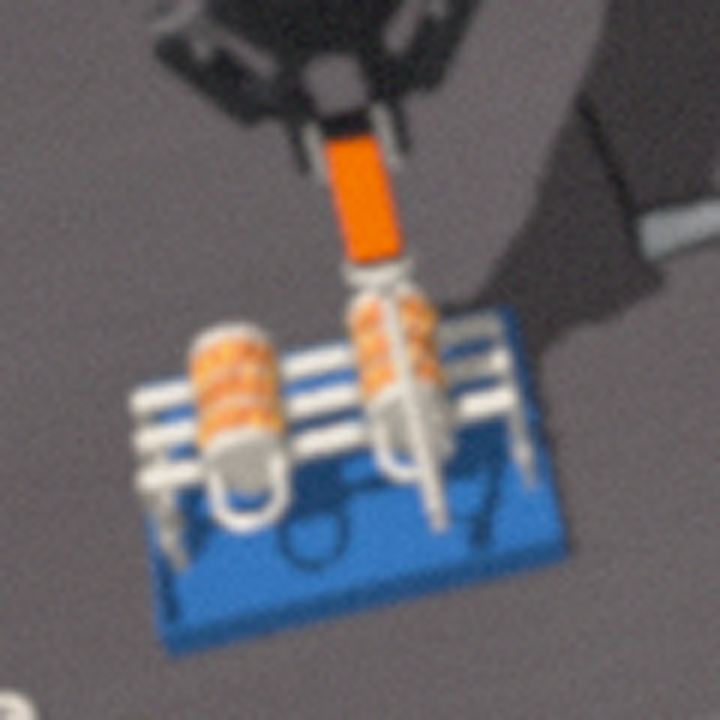

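Emit:
send_rows(targets=[[[0.5,0,-0.1,0,0],[1,0,-0.1,0,0],[1.5,0,-0.1,0,0],[2.2,0,-0.1,0,0],[3,0,0,0,0],[3.6,0,0.5,0,0],[3.6,0,0.5,0,0]]])

```text
clock: 33.35
eef_pos: [0.5498, -0.248, 0.2065]
tool_rot: [0.008, 1.0, -0.01, -0.0]
ft_force: [-0.1, -0.3, -2.9]
grip_width: 0.0213
```

```bash
python3 - <<'E'
from h import *
o=bot.get_obs();print(o['clock'],o['eef_pos'],o['tool_rot'],o['grip_width'],o['ft_force'],o['ft_torque']); shot('wrist','w22.png');shot('scene','s22.png')
np.save('o22.npy',o,allow_pickle=True)
a=cv2.imread('pics/w22.png');cv2.imwrite('pics/w22z.png',cv2.resize(a[80:280,220:420],None,fx=3.5,fy=3.5,interpolation=cv2.INTER_CUBIC))
a=cv2.imread('pics/s22.png');cv2.imwrite('pics/s22z.png',cv2.resize(a[160:280,150:270],None,fx=6,fy=6,interpolation=cv2.INTER_CUBIC))
g=np.array([.5104,-.2538,.0783])
for d in(-35,35): print(((proj('wrist',g+[d/1000,-.015*d/1000,0],o)-[220,80])*3.5).round(), ((proj('scene',g+[d/1000,-.015*d/1000,0])-[150,160])*6).round())
E
```

```text
33.35 [ 0.54984535 -0.24796496  0.20652983] [ 7.68018128e-03  9.99915640e-01 -1.04701025e-02 -3.24339405e-04] 0.021268534601354316 [-0.09480156 -0.30995854 -2.88486744] [ 0.03092438  0.09619348 -0.00033966]
[330. 100.] [391. 313.]
[331. 352.] [411. 424.]
```

View pics/w22z.png

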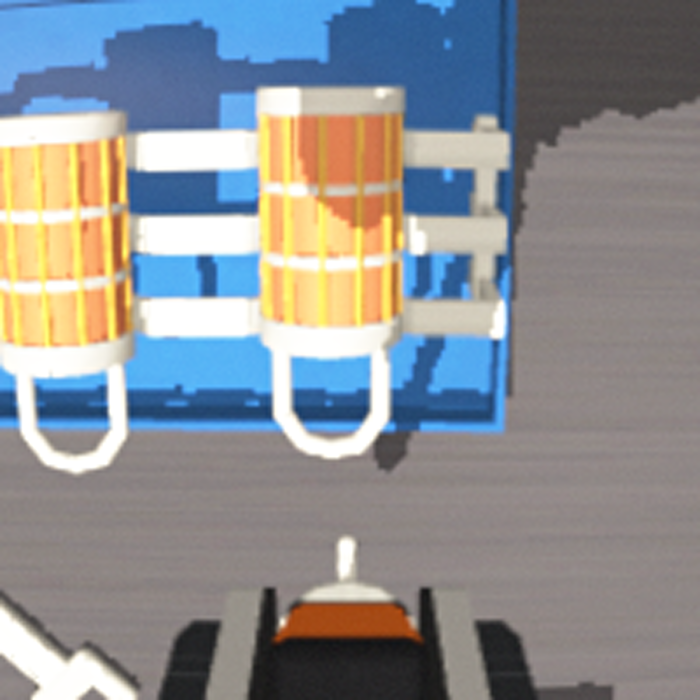

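View pics/s22z.png

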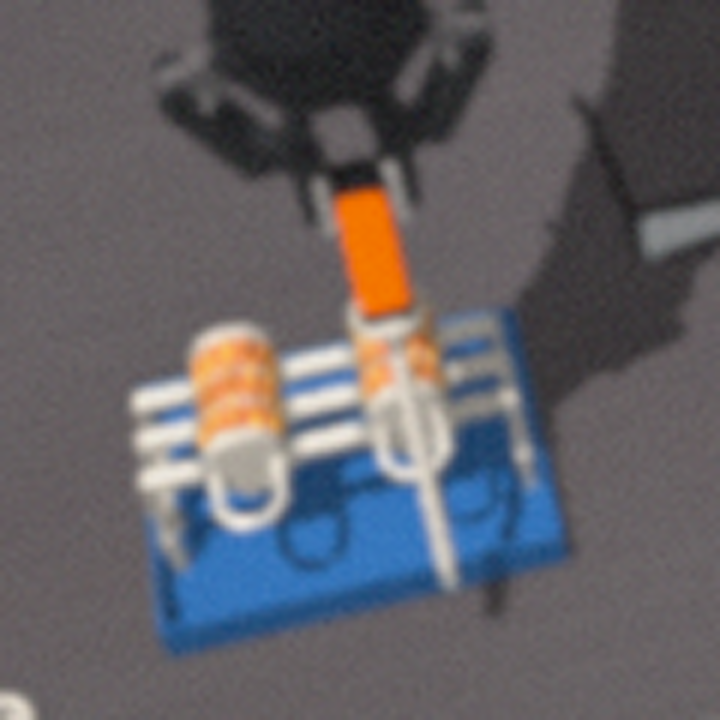

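Emit:
send_rows(targets=[[[0,0,4,0,0],[0,0,9,0,0],[0,0,14,0,0],[-1,3,19,0,0],[-3,7.5,21.5,0.02,0],[-5,12,21.5,0.04,0],[-7.5,17,21.5,0.06,0],[-10,22,21.5,0.08,0],[-12,27,21.5,0.1,0],[-14,32,21.5,0.14,0],[-16.5,37,21.5,0.18,0],[-19,42,21.5,0.205,0]]])

```text
clock: 34.95
eef_pos: [0.3576, 0.1733, 0.4213]
tool_rot: [-0.095, 0.995, -0.01, 0.001]
ft_force: [0.8, -0.6, -3.8]
grip_width: 0.0212
```

Emit:
send_rows(targets=[[[-2,4,0,0,0],[-4.7,9.4,0,0,0],[-4.7,9.4,0,0,0],[-4.7,9.4,0,0,0]]])

```text
clock: 35.45
eef_pos: [0.3117, 0.2659, 0.4211]
tool_rot: [-0.095, 0.995, -0.01, 0.0]
ft_force: [0.4, -0.6, -2.0]
grip_width: 0.0209
```

```bash
python3 - <<'E'
from h import *
o=bot.get_obs();print(o['clock'],o['eef_pos'],o['tool_rot'],o['grip_width'],o['ft_force'],o['ft_torque'],o['joint_pos']); shot('wrist','w23.png');shot('scene','s23.png');shot('top','t23.png')
np.save('o23.npy',o,allow_pickle=True)
a=cv2.imread('pics/w23.png');cv2.imwrite('pics/w23z.png',cv2.resize(a[60:300,200:440],None,fx=3,fy=3,interpolation=cv2.INTER_CUBIC))
a=cv2.imread('pics/t23.png');cv2.imwrite('pics/t23z.png',cv2.resize(a[200:320,370:490],None,fx=5,fy=5,interpolation=cv2.INTER_CUBIC))
E
```

```text
35.45 [0.31165558 0.26593617 0.42109811] [-9.49737973e-02  9.95424705e-01 -1.04671193e-02  2.70755374e-04] 0.02092626758791904 [ 0.38787945 -0.60812049 -1.95123832] [ 0.03711489  0.14130305 -0.01092501] [ 0.72021788  0.08369806  0.36769068  1.86660142 -0.01729252  0.53007524]
```

View pics/w23z.png

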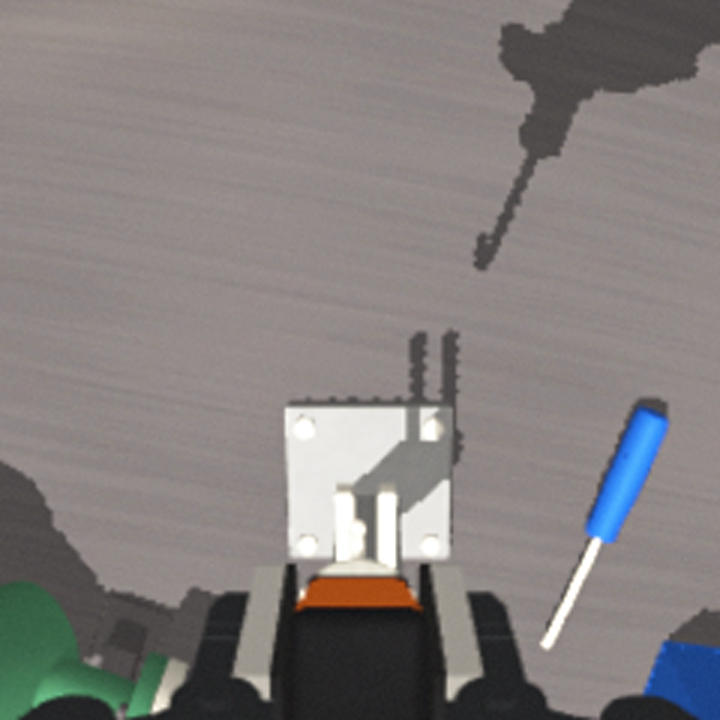

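View pics/t23z.png

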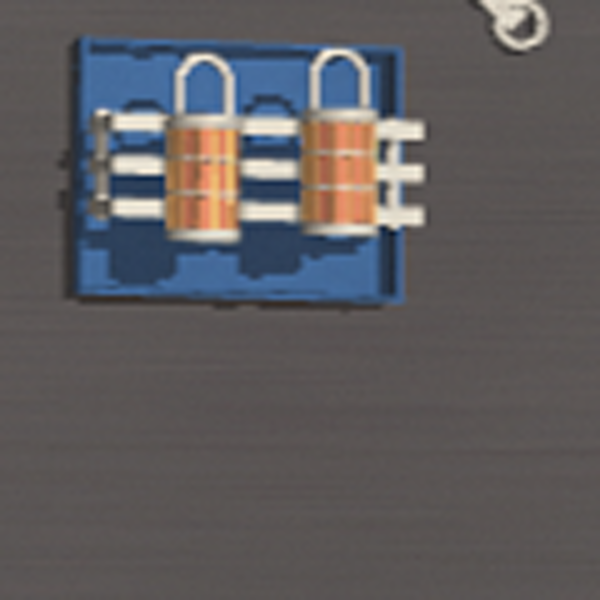

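View pics/s23.png

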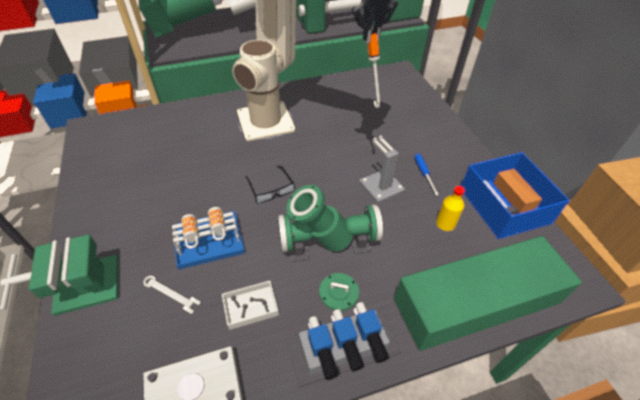

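```bash
python3 - <<'E'
from h import *
o=np.load('o23.npy',allow_pickle=True).item()
W=lambda u,v:((u+.5)/3-.5+200,(v+.5)/3-.5+60)
fx=np.array([np.cos(.19),np.sin(.19)])
for z in (.165,.171):
    p=atz('wrist',W(366,488),z,o); print(z,p, p[:2]+.027*fx+ (0.005*fx if 0 else 0))
F=np.array([.4305,.2886]); g=np.array(o['eef_pos'])[:2]
from scipy.spatial.transform import Rotation as R
print(R.from_quat(o['tool_rot']).as_matrix()[:,2], R.from_quat(o['tool_rot']).as_matrix()[:,0])
l=np.array([-fx[1],fx[0]]); print('tcp in fork',(g-F)@fx,(g-F)@l)
E
```

```text
0.165 [0.40265311 0.28234546 0.165     ] [0.42916723 0.28744466]
0.171 [0.4002172  0.28194781 0.171     ] [0.42673131 0.287047  ]
[ 0.00252724 -0.02078703 -0.99978073] [-0.98195981 -0.1890842   0.00144917]
tcp in fork -0.12098598697354328 0.00018885103837891774
```

Emit:
send_rows(targets=[[[0,0,-5,0,0],[0,0,-10,0,0],[0,0,-15,0,0],[0,0,-19,0,0],[0,0,-21.8,0,0],[0,0,-21.8,0,0],[1.5,0.3,-21.8,0,0],[3,0.6,-21.8,0,0],[4.5,0.9,-21.8,0,0],[5.9,1.1,-21.8,0,0],[5.9,1.1,-21.8,0,0]]])

```text
clock: 36.98
eef_pos: [0.3721, 0.2774, 0.2028]
tool_rot: [-0.094, 0.996, -0.01, 0.0]
ft_force: [0.2, -0.0, -1.9]
grip_width: 0.0211
```

```bash
python3 - <<'E'
from h import *
o=bot.get_obs();print(o['clock'],o['eef_pos'],o['tool_rot'],o['grip_width'],o['ft_force'],o['ft_torque']); shot('wrist','w24.png');shot('scene','s24.png')
np.save('o24.npy',o,allow_pickle=True)
a=cv2.imread('pics/w24.png');cv2.imwrite('pics/w24z.png',cv2.resize(a[100:300,220:420],None,fx=3.5,fy=3.5,interpolation=cv2.INTER_CUBIC))
a=cv2.imread('pics/s24.png');cv2.imwrite('pics/s24z.png',cv2.resize(a[80:220,330:450],None,fx=5,fy=5,interpolation=cv2.INTER_CUBIC))
E
```

```text
36.975 [0.37207768 0.27737573 0.20281022] [-9.39774342e-02  9.95521485e-01 -1.02569679e-02  1.01714248e-04] 0.021122494693203073 [ 0.21230414 -0.04351466 -1.931222  ] [-0.01433845  0.15760445  0.00847567]
```

View pics/w24z.png

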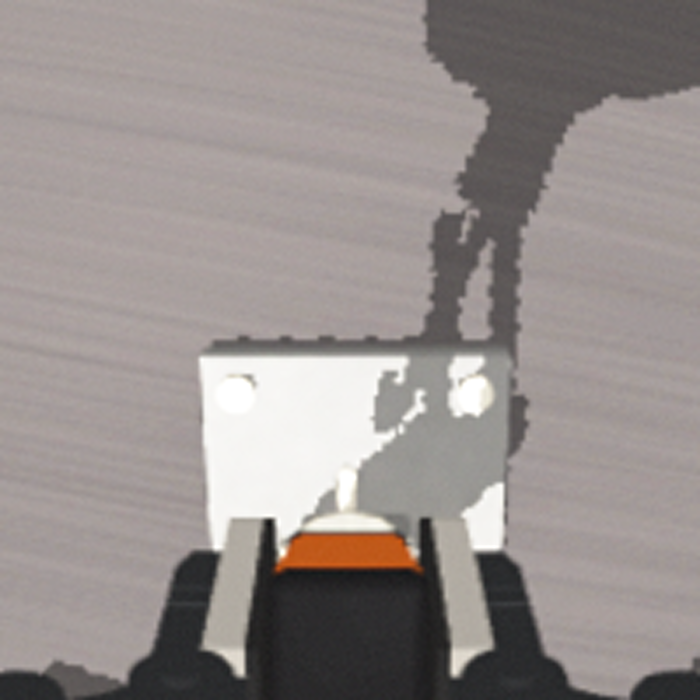

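View pics/s24z.png

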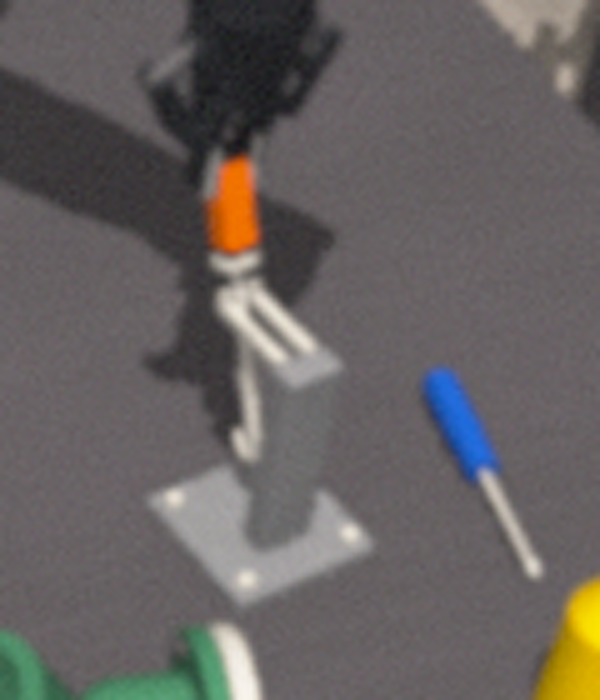

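Emit:
send_rows(targets=[[[1,0.2,0,0,0],[2,0.4,0,0,0],[3,0.57,0,0,0],[4,0.76,0,0,0],[4.9,0.94,0,0,0],[4.9,0.94,0,0,0]]])

```text
clock: 37.83
eef_pos: [0.4207, 0.2866, 0.2025]
tool_rot: [-0.094, 0.996, -0.01, 0.0]
ft_force: [-0.6, 0.4, -3.7]
grip_width: 0.021
```

```bash
python3 - <<'E'
from h import *
o=bot.get_obs();print(o['clock'],o['eef_pos'],o['tool_rot'],o['grip_width'],o['ft_force'],o['ft_torque']); shot('wrist','w25.png');shot('scene','s25.png')
a=cv2.imread('pics/w25.png');w=cv2.resize(a[100:300,220:420],None,fx=2,fy=2,interpolation=cv2.INTER_CUBIC)
a=cv2.imread('pics/s25.png');s=cv2.resize(a[80:213,330:450],None,fx=3,fy=3,interpolation=cv2.INTER_CUBIC)
cv2.imwrite('pics/c25.png',np.hstack([w,np.pad(s,((0,400-s.shape[0]) if s.shape[0]<400 else (0,0),(0,0),(0,0)))[:400]]))
E
```

```text
37.825 [0.42069926 0.28658494 0.20250965] [-9.41544644e-02  9.95503100e-01 -1.04163842e-02  1.14656307e-04] 0.021041718642173204 [-0.62639866  0.42831185 -3.69989827] [-0.06426979  0.50250801  0.01058889]
```

View pics/c25.png

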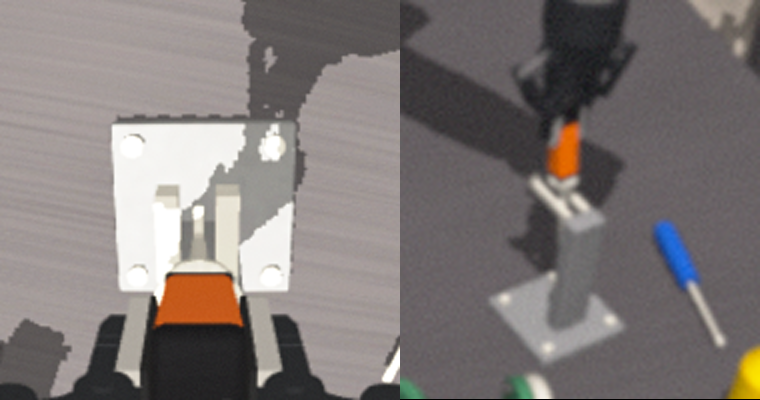

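Emit:
send_rows(targets=[[[0.9,0.17,0,0,0],[1.8,0.35,0,0,0],[2.7,0.52,0,0,0],[3.6,0.7,0,0,0],[4.3,0.83,0,0,0],[4.3,0.83,0,0,0]]])

```text
clock: 38.67
eef_pos: [0.4636, 0.2949, 0.2028]
tool_rot: [-0.094, 0.995, -0.01, 0.0]
ft_force: [-1.2, -0.0, -2.2]
grip_width: 0.0208
```

```bash
python3 - <<'E'
from h import *
o=bot.get_obs();print(o['clock'],o['eef_pos'],o['tool_rot'],o['grip_width'],o['ft_force'],o['ft_torque']); shot('wrist','w26.png');shot('scene','s26.png')
a=cv2.imread('pics/w26.png');w=cv2.resize(a[100:300,220:420],None,fx=2,fy=2,interpolation=cv2.INTER_CUBIC)
a=cv2.imread('pics/s26.png');s=cv2.resize(a[80:213,330:450],None,fx=3,fy=3,interpolation=cv2.INTER_CUBIC)
cv2.imwrite('pics/c26.png',np.hstack([w,np.pad(s,((0,max(0,400-s.shape[0])),(0,0),(0,0)))[:400]]))
E
```

```text
38.675 [0.46359713 0.29492008 0.20276382] [-9.42483355e-02  9.95495807e-01 -1.02616689e-02  2.19441473e-04] 0.020813905494718468 [-1.16255424 -0.04856274 -2.23285265] [-0.03086517  0.69152366 -0.02283994]
```

View pics/c26.png

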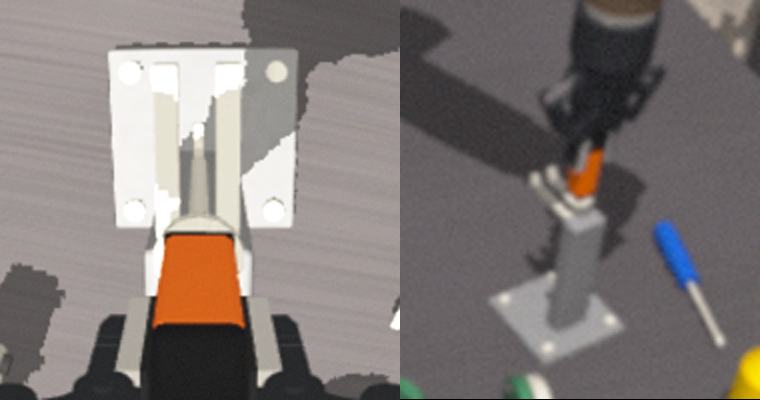

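Emit:
send_rows(targets=[[[-1,-0.2,0,0,0],[-2.2,-0.42,0,0,0],[-3.3,-0.64,0,0,0],[-3.3,-0.64,0,0,0],[-3.3,-0.64,-0.6,0,0],[-3.3,-0.64,-1.1,0,0],[-3.3,-0.64,-1.5,0,0],[-3.3,-0.64,-1.5,0,0]]])

```text
clock: 39.78
eef_pos: [0.4301, 0.2884, 0.1883]
tool_rot: [-0.094, 0.995, -0.01, 0.0]
ft_force: [-1.2, -1.0, 1.9]
grip_width: 0.0209
```

```bash
python3 - <<'E'
from h import *
o=bot.get_obs();print(o['clock'],o['eef_pos'],o['tool_rot'],o['grip_width'],o['ft_force'],o['ft_torque']); shot('wrist','w27.png');shot('scene','s27.png')
a=cv2.imread('pics/w27.png');w=cv2.resize(a[100:300,220:420],None,fx=2,fy=2,interpolation=cv2.INTER_CUBIC)
a=cv2.imread('pics/s27.png');s=cv2.resize(a[80:213,330:450],None,fx=3,fy=3,interpolation=cv2.INTER_CUBIC)
cv2.imwrite('pics/c27.png',np.hstack([w,np.pad(s,((0,max(0,400-s.shape[0])),(0,0),(0,0)))[:400]]))
E
```

```text
39.775 [0.43010471 0.28835746 0.18833842] [-9.43645096e-02  9.95484890e-01 -1.02508038e-02  3.05285868e-04] 0.020911636219378818 [-1.18573572 -1.03016823  1.92847961] [-0.2503644   0.29447538  0.02715606]
```

View pics/c27.png

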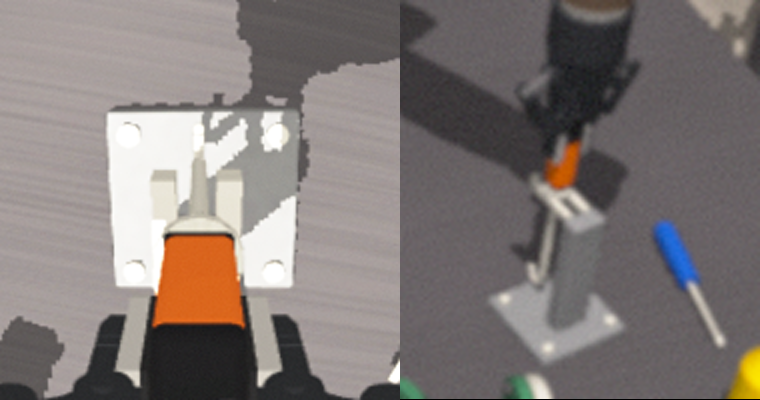

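Emit:
send_rows(targets=[[[0,0,0,0,3],[0,0,0,0,5],[0,0,0,0,8.5],[0,0,0,0,8.5],[0,0,0,0,8.5],[0,0,3,0,8.5],[0,0,8,0,8.5],[0,0,14,0,8.5],[-2,0,18,0,8.5],[-4,0,18,0,8.5],[-4,0,18,0,8.5]]])

```text
clock: 41.25
eef_pos: [0.3894, 0.2886, 0.369]
tool_rot: [-0.095, 0.995, -0.01, 0.001]
ft_force: [0.2, -0.2, -0.9]
grip_width: 0.0854
```

```bash
python3 - <<'E'
from h import *
o=bot.get_obs();print(o['clock'],o['eef_pos'],o['grip_width'],o['ft_force']); shot('wrist','w28.png');shot('scene','s28.png');shot('top','t28.png')
a=cv2.imread('pics/w28.png');w=cv2.resize(a[100:300,220:420],None,fx=2,fy=2,interpolation=cv2.INTER_CUBIC)
a=cv2.imread('pics/s28.png');s=cv2.resize(a[80:213,330:450],None,fx=3,fy=3,interpolation=cv2.INTER_CUBIC)
cv2.imwrite('pics/c28.png',np.hstack([w,np.pad(s,((0,max(0,400-s.shape[0])),(0,0),(0,0)))[:400]]))
a=cv2.imread('pics/t28.png');cv2.imwrite('pics/t28z.png',cv2.resize(a[200:300,370:490],None,fx=6,fy=6,interpolation=cv2.INTER_CUBIC))
T=lambda u,v:((u+.5)/6-.5+370,(v+.5)/6-.5+200)
E
```

```text
41.25 [0.38938117 0.28862787 0.36902711] 0.08539173847188544 [ 0.17113777 -0.24268131 -0.87329658]
```

View pics/c28.png

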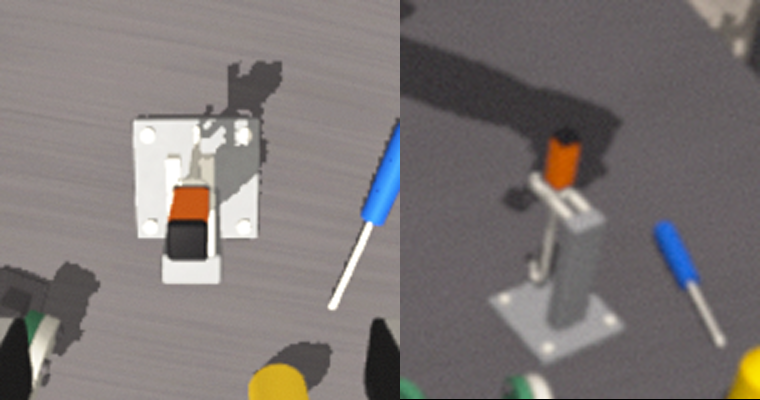

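View pics/t28z.png

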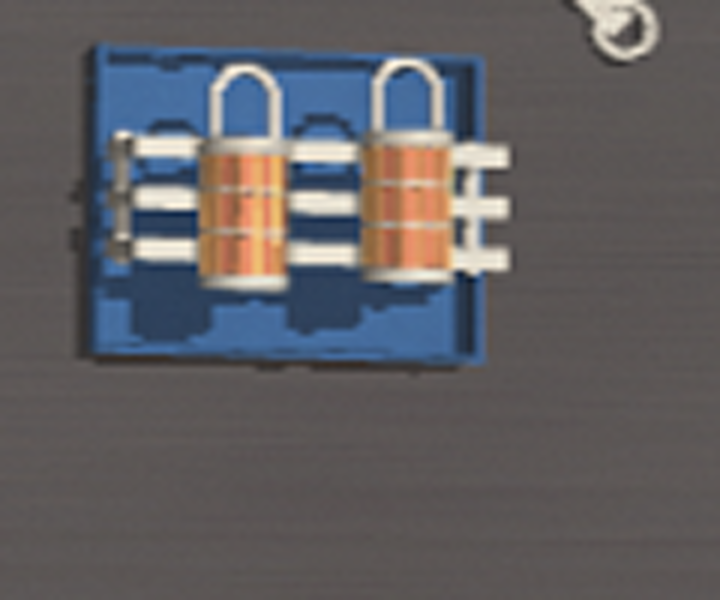

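Emit:
send_rows(targets=[[[0,0,0,0,8.5],[0,0,0,0,8.5],[0,0,0,0,8.5],[0,0,0,0,8.5],[0,0,0,0,8.5],[0,0,0,0,8.5]]])

```text
clock: 42.15
eef_pos: [0.3899, 0.2885, 0.368]
tool_rot: [-0.094, 0.995, -0.01, 0.0]
ft_force: [0.3, 0.2, -0.4]
grip_width: 0.0852
```

```bash
python3 - <<'E'
from h import *
o=bot.get_obs();print(o['clock']); w=shot('wrist','w29.png')[:,:,::-1];s=shot('scene','s29.png')[:,:,::-1];t=shot('top','t29.png')
w2=cv2.resize(w[130:260,270:360],None,fx=4.5,fy=4.5,interpolation=cv2.INTER_CUBIC)
s2=cv2.resize(s[110:210,350:420],None,fx=5.5,fy=5.5,interpolation=cv2.INTER_CUBIC)
s0=cv2.imread('pics/scene0.png');s0=cv2.resize(s0[110:210,350:420],None,fx=5.5,fy=5.5,interpolation=cv2.INTER_CUBIC)[:,:350]
h=550
P=lambda a:np.pad(a,((0,max(0,h-a.shape[0])),(0,0),(0,0)))[:h]
c=np.hstack([P(w2)[:,:],P(s2)[:,:360]]);cv2.imwrite('pics/c29.png',c)
cv2.imwrite('pics/d29.png',s0)
for th in [0]:
  for p in [(.43,.2885,.24),(.43,.2885,.172),(.43,.2885,.05)]: print(((proj('wrist',p,o)-[270,130])*4.5).round(),((proj('scene',p)-[350,110])*5.5).round()+[405,0])
E
```

```text
42.15
[198. 414.] [600.  77.]
[206. 320.] [584. 173.]
[217. 212.] [557. 327.]
```

View pics/c29.png

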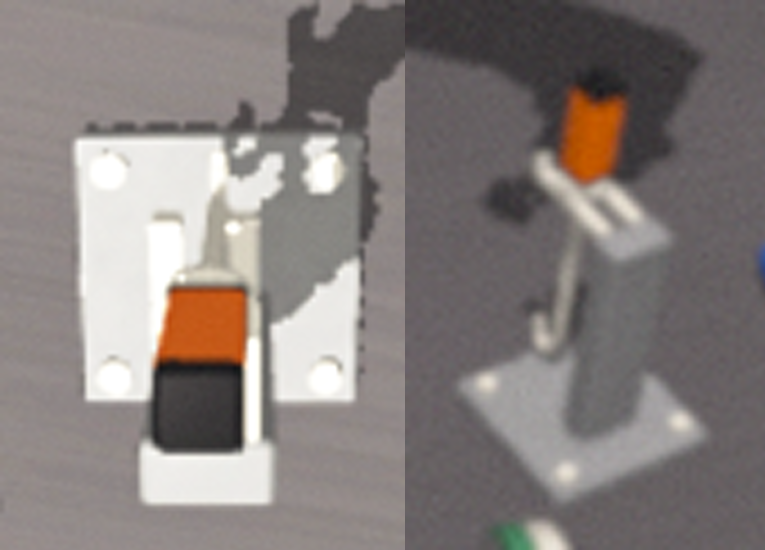

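View pics/d29.png

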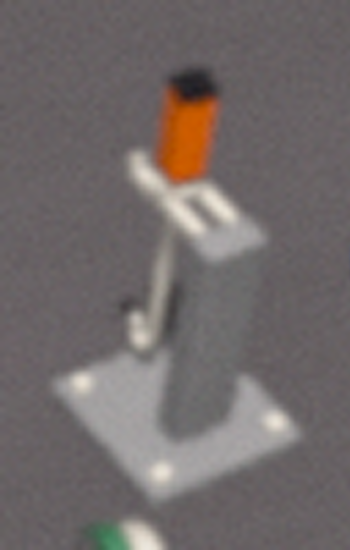

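```bash
python3 -c "
from h import *
print(bot.job_done()); print(bot.get_obs()['clock'])"
```

```text
the job is handed in; nothing more can be done
None
the job is handed in; nothing more can be done
```

I drew the cartridge out of the leg with the hook puller and laid it in the empty V-groove. I then hung the puller back in its fork and handed the job in at about 42 s. No verdict was reported.

- **Puller:** I gripped it twice, the second time so the wrist camera could see down the bore. I tilted it about 28° against the lower wall of the bore, because it could not hook the bail upright. I straightened it against the stand post before hanging it.
- **Drawing it out:** The wrist picture showed the hook tip through the bail. The cartridge was then lifted well past 20 mm inside the leg, with the fingers only on the handle.
- **Cartridge at rest:** The last top view shows it in the groove, level and parallel to the spare. It sits about 2–6 mm off centre along the groove, depending on the view. Across the groove it is within about 1 mm of where I expected it.
- **Puller at rest:** The collar is on the prongs and the tool is upright. It matches its starting picture and the predicted vertical to within a few millimetres. The gripper was open and well clear.
- **Disagreements:** There was a brief unexplained contact of about 5–9 N inside the bore just before hooking, which went away on the next move. On the way out the arm reached a joint limit while lifting, which left the gripper leaning about 1°, and I allowed for that afterwards.
- **Other objects:** They looked undisturbed in the pictures, but I did not measure them again.

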